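# Put away the shoe-care jars and close their box with the key tray

### The job

Put the shoe-cream jars away: check every jar's twist cap and turn any loose one clockwise until it is fully tight, and stand all the jars upright on the floor of the open wooden box. Then lay the aluminium key tray squarely on top of the box as its cover, its edges flush with the box all round, and leave the garage fob and the house key lying in the tray. Do not disturb the vase or the glasses case.

Things in the scene. Friction and masses are not known exactly. Their poses are not given: they have to be found in the camera images.
- box: open wooden shoe-care box, fixed to the console, 250 (along its own x) x 160 (its own y) x 64 mm high; walls 8 mm thick, floor 6 mm thick, so inside 234 x 144 mm and 58 mm deep: room for four jars, two by two. Origin at the centre of its underside, z up
- box_top (a point): centre of the box's open top, level with the upper edge of its walls (64 mm above its underside); axes as the box's
- tray: loose brushed aluminium key tray, about 0.45 kg, same outline as the box: 250 (its own x) x 160 mm (its own y). Flat 4 mm sheet with a lip all round whose top is 10 mm above the underside, and in the middle an upright carrying bar 70 mm long along its own x, 12 mm thick, top 44 mm above the underside. Origin at the centre of its flat underside. Either end may go either way round on the box
- tray_bar (a point): middle of the tray's carrying bar, 24 mm above the tray's underside; axes as the tray's
- jar1_mid (a point): squat shoe-cream jar, loose, 48 mm high, 0.15 to 0.28 kg; point on its axis, half-way up (24 mm over its underside), z up. Foot 62 mm diameter (lowest 7 mm), body 52 mm, black upright-sided twist cap 56 mm over the top 18 mm, by which it may be carried. White pointer on the cap stands over white lug on the foot (jar's own +x) when tight. Leaned under 45 degrees it rocks back upright. May be absent
- jar2_mid (a point): another jar, the same as jar1; may be absent (None)
- jar3_mid (a point): another jar, the same as jar1; may be absent (None)
- jar4_mid (a point): another jar, the same as jar1; may be absent (None)
- cap1 (a joint): angle of jar1's cap on the jar, rad: 0 = tight, against its stop; grows counter-clockwise seen from above as it is unscrewed (up to 1.4). Loose caps start between 0.4 and 1.1, tight ones within 0.02 of 0. The cap turns stiffly enough (0.012 N m) to stay where it is left, and the jar's own weight keeps it from turning along until the stop is reached; turning further then turns the whole jar and does no harm
- cap2 (a joint): the same for jar2
- cap3 (a joint): the same for jar3
- cap4 (a joint): the same for jar4
- fob_mid (a point): black plastic garage door fob, loose, 68 (its own x) x 40 (y) x 18 mm, 60 g, lying flat; this point is its centre
- key_mid (a point): house key in a dark silicone wrap, loose, 45 g, lying flat: head 36 (its own x) x 34 (y) x 12 mm, steel blade reaching 56 mm from the head's centre along the key's own +x; this point is the head's centre, half-way up
- vase: small white ceramic vase, 80 mm wide, 130 mm high, to be left alone; origin at the centre of its underside
- glasses_case: grey hard glasses case, 162 x 66 x 44 mm, to be left alone; origin at the centre of its underside
There are look-alikes about, which are no part of the job. Of the things that look like the part that bears fob_mid, the smallest one is meant. Leave any green look-alike of the part that bears jar4_mid alone.

How it is judged (in metres and radians):
On the way, in this order (a step that is already met when the one before it is completed fails the run):
1. every jar that is there stands upright on the box's floor with its cap tight (x of jar1_mid in the frame of box between -0.092 and 0.092 m and y of jar1_mid in the frame of box between -0.047 and 0.047 m and z of jar1_mid in the frame of box between 0.025 and 0.035 m and angle between each of jar1_mid, jar2_mid, jar3_mid, jar4_mid's own z axis and vertical below 0.12 rad and x of jar2_mid in the frame of box between -0.092 and 0.092 m and y of jar2_mid in the frame of box between -0.047 and 0.047 m and z of jar2_mid in the frame of box between 0.025 and 0.035 m and x of jar3_mid in the frame of box between -0.092 and 0.092 m and y of jar3_mid in the frame of box between -0.047 and 0.047 m and z of jar3_mid in the frame of box between 0.025 and 0.035 m and x of jar4_mid in the frame of box between -0.092 and 0.092 m and y of jar4_mid in the frame of box between -0.047 and 0.047 m and z of jar4_mid in the frame of box between 0.025 and 0.035 m and value of joint each of cap1, cap2, cap3, cap4 below 0.1 rad), for 0.2 s.
2. the tray lies squarely on the box (x of tray in the frame of box_top between -0.006 and 0.006 m and y of tray in the frame of box_top between -0.006 and 0.006 m and z of tray in the frame of box_top between -0.004 and 0.004 m and angle between the x axis of tray and the x axis of box, either way round below 0.05 rad and angle between tray's own z axis and vertical below 0.03 rad), for 0.2 s.
At the end, for the whole second after the job is handed in: Jars upright (0.12 rad) on the box's floor, caps within 0.1 rad of tight; tray flat on the box's walls, centred within 6 mm each way, square within 0.05 rad (either way round), at rest; fob and key lying in the tray, within its lips; vase and glasses case within 50 mm of their start (all of step 1 and all of step 2 and x of fob_mid in the frame of tray between -0.12 and 0.12 m and y of fob_mid in the frame of tray between -0.075 and 0.075 m and z of fob_mid in the frame of tray between 0 and 0.025 m and x of key_mid in the frame of tray between -0.12 and 0.12 m and y of key_mid in the frame of tray between -0.075 and 0.075 m and z of key_mid in the frame of tray between 0 and 0.025 m and linear speed of tray below 0.02 m/s and distance of each of vase, glasses_case from where it was at the start of the episode below 0.05 m); the robot touches nothing.
It fails at once if the vase is knocked over or shoved more than 50 mm (distance of vase from where it was at the start of the episode above 0.05 m or angle between vase's own z axis and vertical above 0.5 rad).
It fails at once if the glasses case is shoved more than 50 mm (distance of glasses_case from where it was at the start of the episode above 0.05 m).
Of jar1, jar2, jar3, jar4 only 2 to 4 are there at a start; the rules pass over those that are not, and their reading is None.
At some moment in a run one of tray, fob, key may be knocked a few centimetres aside while the robot is not near it.
Once in a run the grip may slacken for a moment while it holds something.
It also fails if it takes over 210 s, if anything falls off the work surface, if the arm or the gripper's body presses on something with over 40 N, if the wrist force passes 120 N, or if a joint passes its speed limit or range.

### The arm

A 6-joint arm with a two-finger parallel gripper is mounted at the origin on the work surface. World frame = base frame: x ahead of the robot, y to its left, z up, the work surface at z = 0. Lengths are in mm, angles in rad, forces in N, time in s.
With the tool pointing down it reaches from about 275 to 1000 mm from the base axis. Payload 8.4 kg.
Tool frame: the origin (TCP) lies on the mounting face of the last link; the fingertips stand 173 mm ahead of it and the grasp point (between the pads) lies 155 mm ahead of it; z points along the fingers, y is the direction in which the jaws open and shut (so a half turn about z gives the same grasp; the last joint's range is limited). The gripper opens to 85 mm and grips with 20 to 120 N. Pads are 22 mm wide; open, the fingers measure 114 mm over their backs; the gripper's body (76 mm by 85 mm) begins 54 mm behind the grasp point. The pads swing forward as they close: fully open they stand 13 mm farther back than shut.
Start: joints at [-1.154, 0.353, 1.633, -0, 1.155, -0.002], TCP at [254.165, -570.99, 404.681] pointing down, gripper open.
Joint ranges: [-2.63, 2.63], [-0.92, 2.1], [0.06, 2.66], [-1.3, 4.44], [0, 2.69], [-3.02, 3.02]. Speed limits (rad/s): [2.22, 2.22, 2.79, 3.14, 3.14, 3.14].

### API

Orientations are given as [roll, pitch, yaw] about the fixed x, y, z axes, in that order (R = Rz(yaw) Ry(pitch) Rx(roll)).
In Python, from rig import readout, imaging, ticket gives the robot as it stands.
- The arm moves only by the tool step_arm, never from a script. Its argument "deltas" is a list of rows, each an object with "translation": the shift along the tool's x, y, z in cm, a list of three; "rot": the turn, a rotation vector about the tool's x, y, z in rad, a list of three. In form: [{"translation": [x, y, z], "rot": [rx, ry, rz]}, ...]. A call has 1 to 8 rows; each row is the pose to reach, as a shift and turn from the pose commanded when the call began, along the tool's axes at that moment; what a row does not reach only later rows make up. A row lasts 1/8 s, in which the tool goes at most 62.5 mm and 10.7 degrees, less where a joint would pass 70% of its speed; a pose out of reach is approached as far as the arm can. A call with a gripper value outside its range is refused whole. "grip" is the closure in counts, from 0 (fully open) to 255 (shut), set as the call begins (left out, the last holds). The fingers move at their own pace and stop on an object; "squeeze" is the grip in N (left out, the last holds). Time passes only in rows, so rows that repeat a pose let the fingers close. It gives the time, the measured TCP pose, the force and the opening at its end, in the units of the state.
- readout.sense(): the state, without advancing time (a new reading comes with each control period).
- imaging.grab_frame(name): name is "scene" or "top"; returns a dict with "image" (480x640x3 uint8, red, green, blue), "camera_matrix" (3x3 intrinsics, pixels), "k1" (the pictures are not rectified: a ray, as slopes to the right and down, at radius r is drawn at 1 + k1 r^2 times it, then the intrinsics apply), "world_to_cam" (4x4, takes a point from world to camera coordinates). Camera axes: x right, y up, looking along -z (the intrinsics and any distortion apply to the point x, -y, -z); pixel columns grow to the right and rows downward; lengths in mm; the calibration is good to about 2 mm. A picture is of the moment at which its call begins. There is no depth.
- ticket.sign_off(): hands the job in, once; it reports no verdict.
The state is a dict: "clock": time; "qpos": joint angles; "qvel": joint speeds; "joint_efforts": joint torques, N m; "eef_pos": TCP position; "tcp_rot": TCP orientation; "contact_force": force on the tool from outside, world axes, zero at the start; "wrist_torque": the same for the moment, N m; "opening": opening from 0.0 (shut) to 1.0 (fully open).
Only numpy, scipy, OpenCV 4.12 (cv2) and the standard library are available. Lean on these libraries where they do the work, as an engineer would, in place of code of your own. Each camera call takes 0.05 s, during which the arm holds its last target.

## Working session

There is one attempt and no reset: what is moved stays moved. The work goes in short steps, Python scripts to look and compute and a tool call to move; the robot and the scene stay as the last step left them, time stands still between calls to the robot, and variables do not carry over. Pictures are saved under pics/ and viewed, and the job is handed in when it is done.

Besides the shell and the picture viewer there is one more tool, called after "Request:" as name(argument=value, ...) on one line, values as JSON. step_arm: Moves the arm, as the interface text tells. Its arguments: {"type":"object","properties":{"deltas":{"type":"array","items":{"type":"object","properties":{"translation":{"type":"array","items":{"type":"number"}},"rot":{"type":"array","items":{"type":"number"}}}}},"grip":{"type":"number"},"squeeze":{"type":"number"}},"required":["deltas"]}

```bash
ls; mkdir -p pics; cat > h.py <<'E'
import numpy as np, cv2
from rig import readout, imaging, ticket
def snap(n):
    f=imaging.grab_frame(n); return f
def save(f,p,crop=None,scale=1):
    im=f["image"][:,:,::-1]
    if crop: x0,y0,x1,y1=crop; im=im[y0:y1,x0:x1]
    if scale!=1: im=cv2.resize(im,None,fx=scale,fy=scale,interpolation=cv2.INTER_CUBIC)
    cv2.imwrite(p,im)
E
python3 - <<'E'
from h import *
print(readout.sense())
for n in("scene","top"):
    f=snap(n); save(f,f"pics/{n}0.png"); print(f["camera_matrix"],f["k1"],f["world_to_cam"])
    np.savez(f"{n}0.npz",**f)
E
```

```text
pics
{'clock': 0.0, 'qpos': array([-1.15438833e+00,  3.53620689e-01,  1.63412555e+00, -1.84263108e-05,
        1.15517505e+00, -2.41650166e-03]), 'qvel': array([ 1.35019539e-03,  1.55971891e-04, -7.38333644e-05,  1.02004067e-04,
       -1.73658082e-03, -1.75929787e-03]), 'joint_efforts': array([-4.77987360e-04, -6.05259633e+01, -3.42067587e+01, -3.15373609e-05,
        9.51294496e-03,  8.99230344e-06]), 'eef_pos': array([ 254.07405256, -570.77441299,  403.98233853]), 'tcp_rot': array([-3.14026398e+00,  1.36370123e-05,  4.18831960e-01]), 'contact_force': array([ 0.32854442, -0.68672985,  0.28458516]), 'wrist_torque': array([-0.00904887,  0.08956376,  0.00451745]), 'opening': 1.0007918058046954}
[[483.90277267   0.         313.85214588]
 [  0.         483.90277267 228.53497702]
 [  0.           0.           1.        ]] -0.004575658752118078 [[ 3.14554452e-01  9.49184559e-01 -1.02063204e-02 -1.79188324e+02]
 [-7.27752119e-01  2.48048411e-01  6.39412886e-01  3.21930453e+02]
 [ 6.09452500e-01 -1.93702499e-01  7.68795807e-01 -1.48954012e+03]
 [ 0.00000000e+00  0.00000000e+00  0.00000000e+00  1.00000000e+00]]
[[592.8709779    0.         321.89068172]
 [  0.         592.8709779  233.87761433]
 [  0.           0.           1.        ]] -0.05900263254683501 [[ 2.73788688e-02 -9.99617652e-01 -3.86616248e-03  1.48100667e+01]
 [ 9.84092036e-01  2.62740654e-02  1.75705827e-01 -5.37909983e+02]
 [-1.75537066e-01 -8.61528649e-03  9.84435125e-01 -1.16835608e+03]
 [ 0.00000000e+00  0.00000000e+00  0.00000000e+00  1.00000000e+00]]
```

View pics/scene0.png

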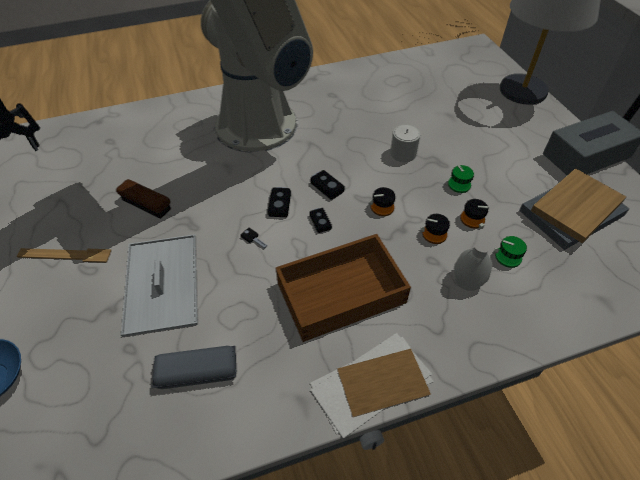

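View pics/top0.png

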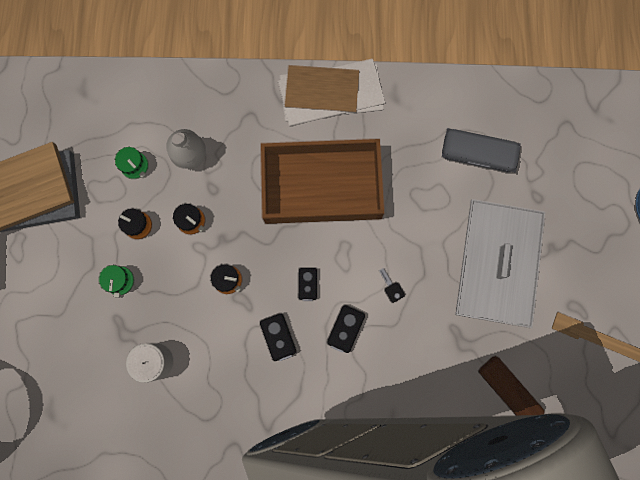

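Candidates in the top view:
- **Jars:** black-capped at (134,222), (188,218) and (228,278). The green ones at (131,162) and (116,279) are look-alikes, and the white pot at (145,362) is not a jar.
- **Fobs:** (308,283) is the smallest, so it is the one. The others are at (278,337) and (347,328).
- **Key:** (392,289).
- **Tray:** (500,263).

Next I'll check close crops.

```bash
python3 - <<'E'
from h import *
t=np.load("top0.npz");s=np.load("scene0.npz")
a=cv2.resize(t["image"][195:300,105:250,::-1],None,fx=5,fy=5,interpolation=cv2.INTER_CUBIC)
b=cv2.resize(s["image"][155:275,360:540,::-1],None,fx=4.4,fy=4.4,interpolation=cv2.INTER_CUBIC)
cv2.imwrite("pics/c1.png",a);cv2.imwrite("pics/c2.png",b)
c=cv2.resize(t["image"][255:370,250:420,::-1],None,fx=4,fy=4,interpolation=cv2.INTER_CUBIC)
cv2.imwrite("pics/c3.png",c)
E
```

```text
(no output)
```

View pics/c1.png

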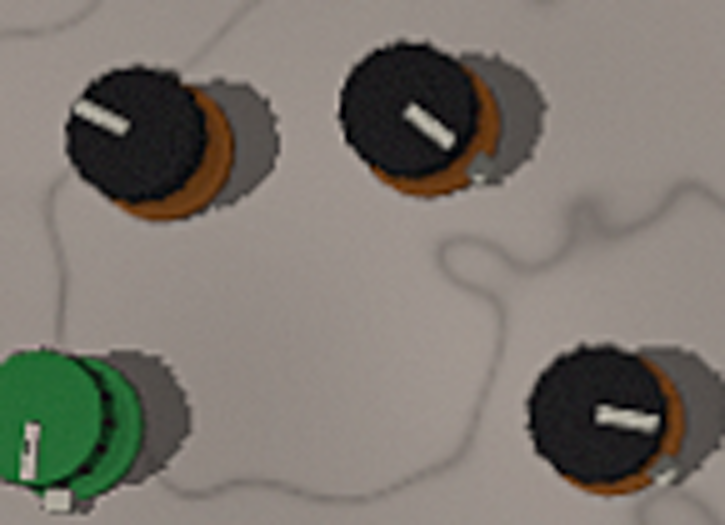

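View pics/c2.png

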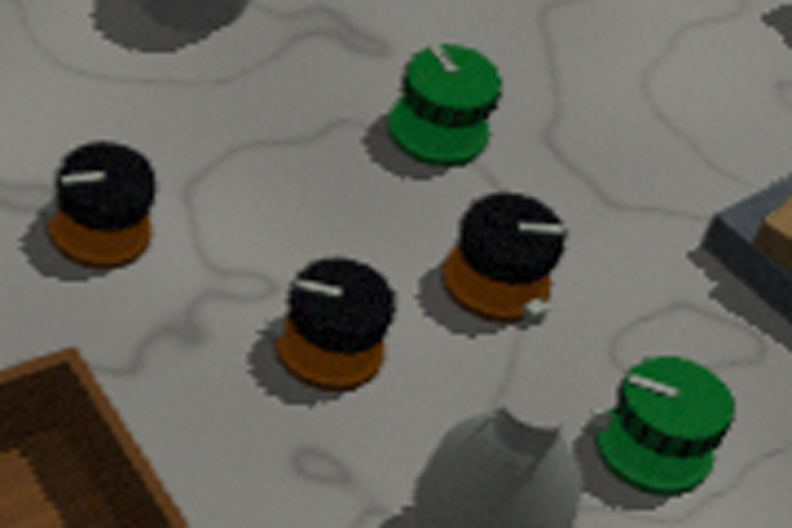

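View pics/c3.png

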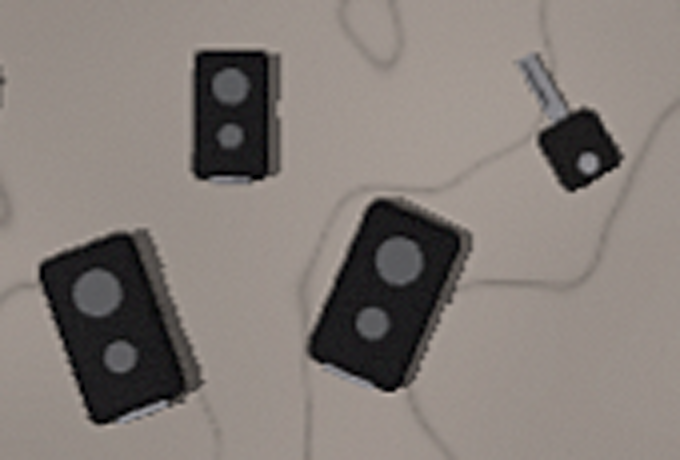

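```bash
cat >> h.py <<'E'
from scipy.spatial.transform import Rotation as Rn
def ray(f,px):
    K=f["camera_matrix"];k=float(f["k1"]);W=f["world_to_cam"]
    px=np.atleast_2d(np.array(px,float))
    d=cv2.undistortPoints(px[:,None,:],K,np.array([k,0,0,0,0]))[:,0]
    dc=np.c_[d[:,0],-d[:,1],-np.ones(len(d))]
    R=W[:3,:3]; o=-R.T@W[:3,3]
    return o,dc@R
def onz(f,px,z):
    o,d=ray(f,px); t=(z-o[2])/d[:,2]; return o+t[:,None]*d
def proj(f,P):
    W=f["world_to_cam"];K=f["camera_matrix"];k=float(f["k1"])
    P=np.atleast_2d(P);c=P@W[:3,:3].T+W[:3,3]
    u=np.c_[c[:,0]/-c[:,2],-c[:,1]/-c[:,2]];r=(u**2).sum(1);u=u*(1+k*r)[:,None]
    return u@K[:2,:2].T+K[:2,2]
def tri(fs,pxs):
    A=np.zeros((3,3));b=np.zeros(3)
    for f,p in zip(fs,pxs):
        o,d=ray(f,p);d=d[0]/np.linalg.norm(d[0]);M=np.eye(3)-np.outer(d,d);A+=M;b+=M@o
    return np.linalg.solve(A,b)
def blobs(mask,amin=30):
    n,l,st,c=cv2.connectedComponentsWithStats(mask.astype(np.uint8))
    return [(st[i][4],c[i].round(1),i) for i in range(1,n) if st[i][4]>=amin],l
def hsv(f): return cv2.cvtColor(f["image"],cv2.COLOR_RGB2HSV)
def go(x,y,z,yaw=None,tz=155):
    """grasp point target (mm, yaw deg) -> delta in tool axes"""
    s=readout.sense();R=Rn.from_euler('xyz',s["tcp_rot"])
    yw=s["tcp_rot"][2] if yaw is None else np.radians(yaw)
    T=Rn.from_euler('xyz',[np.pi,0,yw])
    tcp=np.array([x,y,z+tz]);d=R.inv().apply(tcp-s["eef_pos"])/10
    r=(R.inv()*T).as_rotvec()
    print("trans cm",d.round(2),"rot",r.round(3),"rows>=",max(np.linalg.norm(d)/6.25,np.degrees(np.linalg.norm(r))/10.7).round(1))
E
cat > jars.py <<'E'
from h import *
import sys
def jars(t,s,draw=False):
    # black tops in top view
    out=[]
    h=hsv(t); m=(h[...,2]<60); m[:190]=0;m[400:]=0
    h2=hsv(s);
    return m
if __name__=="__main__":
    t=dict(np.load("top0.npz"));s=dict(np.load("scene0.npz"))
    for n,f in(("top",t),("scene",s)):
        h=hsv(f)
        b,l=blobs((h[...,2]<65)&(h[...,1]<140),60)
        print(n,"black",[(a,tuple(c)) for a,c,i in b if a<2000])
        o,l=blobs((h[...,0]<16)&(h[...,1]>170)&(h[...,2]>70),20)
        print(n,"orange",[(a,tuple(c)) for a,c,i in o if a<2000])
E
python3 jars.py
```

```text
top black [(np.int32(222), (np.float64(475.1), np.float64(161.6))), (np.int32(952), (np.float64(59.8), np.float64(190.9))), (np.int32(522), (np.float64(185.9), np.float64(216.2))), (np.int32(536), (np.float64(132.3), np.float64(221.7))), (np.int32(525), (np.float64(223.4), np.float64(277.3))), (np.int32(462), (np.float64(307.4), np.float64(284.1))), (np.int32(237), (np.float64(394.3), np.float64(291.6))), (np.int32(935), (np.float64(345.7), np.float64(328.9))), (np.int32(945), (np.float64(278.1), np.float64(337.3))), (np.int32(100), (np.float64(163.3), np.float64(349.8)))]
top orange [(np.int32(108), (np.float64(195.6), np.float64(225.8))), (np.int32(152), (np.float64(143.6), np.float64(229.2))), (np.int32(40), (np.float64(238.9), np.float64(277.7))), (np.int32(35), (np.float64(228.0), np.float64(291.3)))]
scene black [(np.int32(126), (np.float64(468.2), np.float64(94.2))), (np.int32(705), (np.float64(18.7), np.float64(124.3))), (np.int32(340), (np.float64(598.9), np.float64(131.9))), (np.int32(508), (np.float64(403.3), np.float64(150.4))), (np.int32(102), (np.float64(228.1), np.floa
[... 909 characters left out ...]
4(323.4))), (np.int32(93), (np.float64(277.8), np.float64(303.7))), (np.int32(170), (np.float64(158.7), np.float64(329.8))), (np.int32(1220), (np.float64(189.9), np.float64(379.0))), (np.int32(140), (np.float64(9.7), np.float64(388.5))), (np.int32(118), (np.float64(461.5), np.float64(466.8)))]
scene orange [(np.int32(74), (np.float64(383.4), np.float64(210.0))), (np.int32(90), (np.float64(468.1), np.float64(220.4))), (np.int32(92), (np.float64(430.9), np.float64(236.5))), (np.int32(21), (np.float64(443.7), np.float64(236.9))), (np.int32(42), (np.float64(387.6), np.float64(254.1))), (np.int32(24), (np.float64(290.2), np.float64(263.7))), (np.int32(38), (np.float64(400.8), np.float64(275.0)))]
```

```bash
cat > m1.py <<'E'
from h import *
t=dict(np.load("top0.npz"));s=dict(np.load("scene0.npz"))
J={'A':((132.3,221.7),(475.8,208.1)),'B':((185.9,216.2),(437.8,223.2)),'C':((223.4,277.3),(382.6,197.9))}
def disk(f,c,r=20):
    h=hsv(f);m=((h[...,2]<65)&(h[...,1]<140)).astype(np.uint8)
    z=np.zeros_like(m);cv2.circle(z,tuple(int(round(v)) for v in c),r,1,-1);m&=z
    m=cv2.morphologyEx(m,cv2.MORPH_CLOSE,np.ones((7,7)))
    n,l,st,cc=cv2.connectedComponentsWithStats(m);i=1+np.argmax(st[1:,4])
    cnt=cv2.findContours((l==i).astype(np.uint8),0,1)[0][0];hull=cv2.convexHull(cnt)
    M=cv2.moments(hull);return (M['m10']/M['m00'],M['m01']/M['m00']),cv2.fitEllipse(hull)
lug={'A':(s,(481.8,224.8)),'B':(t,(201.2,229)),'C':(t,(238,290))}
ptr={'A':((130.4,221),(120.6,216)),'B':((187,216.6),(195,224)),'C':((224.4,277.6),(236.6,279.8))}
for k,(a,b) in J.items():
    ct,e=disk(t,a);cs,e2=disk(s,b)
    p46=onz(t,ct,46)[0]; q=onz(s,cs,40)[0]; T=tri([t,s],[ct,cs])
    print(k,np.round(ct,1),"top46",p46.round(1),"scene40",q.round(1),"tri",T.round(1))
    c=p46[:2]
    f,px=lug[k];L=onz(f,px,5)[0][:2]-c
    P=onz(t,ptr[k],48)[:,:2];v=P[1]-P[0];w=P[1]-c
    al,ap,aw=[np.degrees(np.arctan2(u[1],u[0])) for u in(L,v,w)]
    print("  lug r",np.hypot(*L).round(1),al.round(),"ptr",ap.round(),aw.round(),"cap",((ap-al+180)%360-180).round())
E
python3 m1.py
```

```text
A [133.5 223. ] top46 [550.2 421.   46. ] scene40 [563.8 425.6  40. ] tri [555.  430.3  27.9]
  lug r 38.6 29.0 ptr 65.0 64.0 cap 36.0
B [186.4 216.6] top46 [566.6 311.2  46. ] scene40 [571.3 309.   40. ] tri [568.3 312.7  35.5]
  lug r 29.8 -127.0 ptr -131.0 -129.0 cap -4.0
C [224.1 277.4] top46 [442.4 225.7  46. ] scene40 [457.8 216.2  40. ] tri [443.9 227.1  22.7]
  lug r 32.0 -132.0 ptr -99.0 -99.0 cap 34.0
```

```bash
python3 - <<'E'
from h import *
t=dict(np.load("top0.npz"));s=dict(np.load("scene0.npz"))
for n,p in dict(A=(132.4,221.8),B=(186.8,216.6),C=(224.4,277.4)).items(): print(n,onz(t,p,47)[0].round(1))
cv2.imwrite("pics/b1.png",cv2.resize(t["image"][130:230,250:395,::-1],None,fx=5,fy=5,interpolation=cv2.INTER_CUBIC))
cv2.imwrite("pics/b2.png",cv2.resize(s["image"][225:345,265:420,::-1],None,fx=5,fy=5,interpolation=cv2.INTER_CUBIC))
cv2.imwrite("pics/b3.png",cv2.resize(t["image"][195:335,445:555,::-1],None,fx=4,fy=4,interpolation=cv2.INTER_CUBIC))
E
```

```text
A [552.4 423.1  47. ]
B [566.3 310.1  47. ]
C [442.4 224.8  47. ]
```

View pics/b1.png

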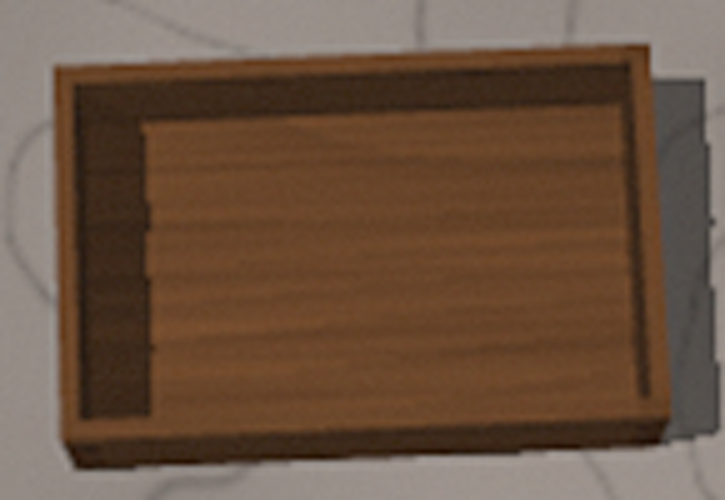

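View pics/b2.png

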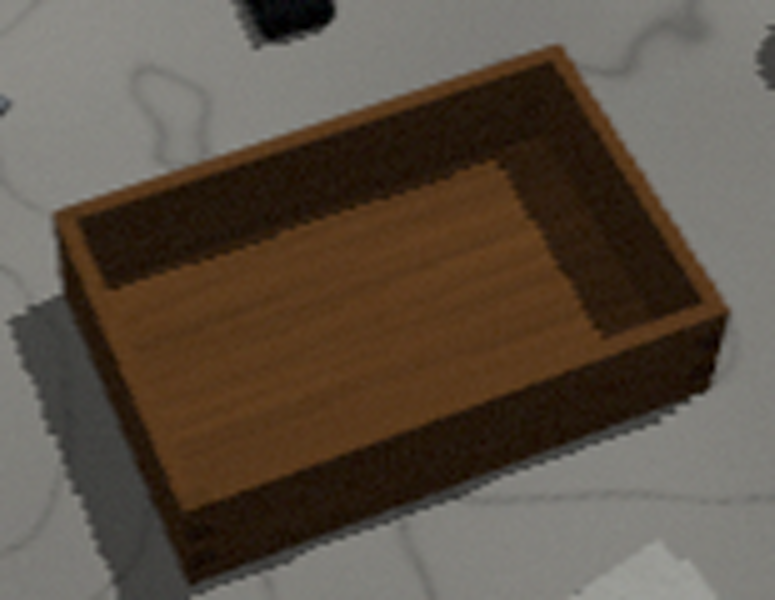

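View pics/b3.png

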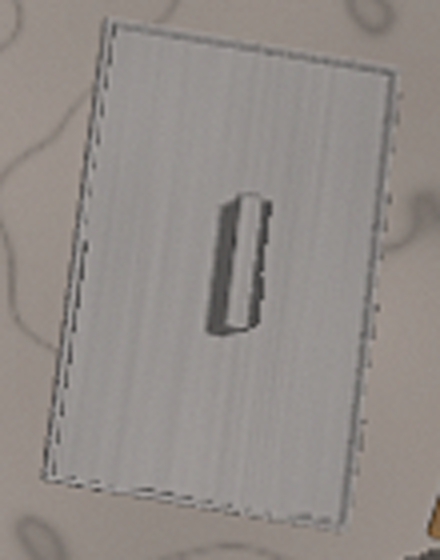

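```bash
python3 - <<'E'
from h import *
t=dict(np.load("top0.npz"));s=dict(np.load("scene0.npz"))
def rect(P,n):
    P=P[:,:2];c=P.mean(0);e=[np.linalg.norm(P[i]-P[(i+1)%4]) for i in range(4)]
    ang=[np.degrees(np.arctan2(*(P[(i+1)%4]-P[i])[::-1])) for i in range(4)]
    print(n,c.round(1),np.round(e,1),np.round(ang,2))
b=np.array([(54,67),(648,45),(669,417),(64,440)])/5+[250,130]-0.4
rect(onz(t,b,64),"box top")
b2=np.array([(56,213),(558,45),(728,312),(188,510)])/5+[265,225]-0.4
rect(onz(s,b2,64),"box scene")
tr=np.array([(107,20),(394,72),(342,525),(44,480)])/4+[445,195]-0.4
rect(onz(t,tr,8),"tray top")
print("bar", onz(t,np.array([(240,195),(270,203),(250,328),(222,322)])/4+[445,195],44).mean(0))
E
```

```text
box top [652.1  33.5] [248.  158.9 246.5 159. ] [ -86.29 -176.38   93.75    4.15]
box scene [654.8  36.4] [247.2 158.9 246.6 158.1] [  93.91    3.93  -86.29 -175.86]
tray top [ 493.7 -348.3] [156.7 244.2 156.8 248.7] [-98.89 171.51  82.77  -8.5 ]
bar [ 492.78270981 -350.3326528    44.        ]
```

```bash
python3 - <<'E'
from h import *
go(442,225,110,130)
E
```

```text
trans cm [ 49.53 -65.04  13.99] rot [-1.00e-03 -1.00e-03 -1.85e+00] rows>= 13.3
```

Request:
step_arm(deltas=[{"translation":[5,-6.5,0],"rot":[0,0,-0.15]},{"translation":[10,-13,0],"rot":[0,0,-0.3]},{"translation":[14,-18,0],"rot":[0,0,-0.45]},{"translation":[18,-23.5,0],"rot":[0,0,-0.6]},{"translation":[22,-28.5,0],"rot":[0,0,-0.75]},{"translation":[26,-34,0],"rot":[0,0,-0.9]},{"translation":[29.5,-38.5,0],"rot":[0,0,-1.05]},{"translation":[33,-43.5,0],"rot":[0,0,-1.2]}], grip=0, squeeze=50)

```text
clock: 1.1
eef_pos: [369.1, -82.5, 404.8]
tcp_rot: [3.141, 0.0, 1.623]
contact_force: [1.3, 0.6, 0.2]
opening: 0.998
```

```bash
python3 - <<'E'
from h import *
go(442,225,110,130)
E
```

```text
trans cm [30.33  8.88 13.98] rot [ 0.001  0.    -0.646] rows>= 5.5
```

Request:
step_arm(deltas=[{"translation":[30.3,8.9,14.0],"rot":[0,0,-0.646]},{"translation":[30.3,8.9,14.0],"rot":[0,0,-0.646]},{"translation":[30.3,8.9,14.0],"rot":[0,0,-0.646]},{"translation":[30.3,8.9,14.0],"rot":[0,0,-0.646]},{"translation":[30.3,8.9,14.0],"rot":[0,0,-0.646]},{"translation":[30.3,8.9,14.0],"rot":[0,0,-0.646]},{"translation":[30.3,8.9,14.0],"rot":[0,0,-0.646]},{"translation":[30.3,8.9,14.0],"rot":[0,0,-0.646]}])

```text
clock: 2.1
eef_pos: [443.1, 222.0, 264.6]
tcp_rot: [-3.141, -0.0, 2.265]
contact_force: [0.1, -0.5, -0.1]
opening: 0.997
```

```bash
python3 - <<'E'
from h import *
go(442,225,39,130)
for n in("scene","top"): save(snap(n),f"pics/d_{n}.png")
E
```

```text
trans cm [0.3  0.11 7.06] rot [-0.001 -0.    -0.004] rows>= 1.1
```

View pics/d_scene.png

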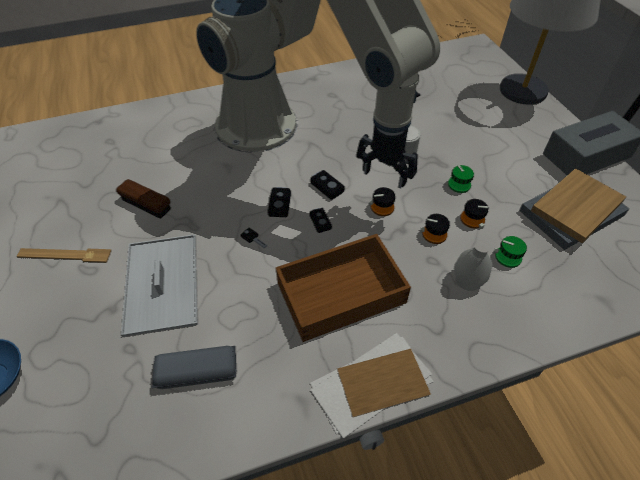

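Gripper stands over jar C at (383,200). Descending, then gripping.

Request:
step_arm(deltas=[{"translation":[0.3,0.1,3],"rot":[0,0,0]},{"translation":[0.3,0.1,5.5],"rot":[0,0,0]},{"translation":[0.3,0.1,7.3],"rot":[0,0,0]},{"translation":[0.3,0.1,7.3],"rot":[0,0,0]}])

```text
clock: 2.7
eef_pos: [442.0, 224.4, 191.3]
tcp_rot: [-3.14, -0.0, 2.264]
contact_force: [0.4, 0.6, 0.6]
opening: 1.004
```

Request:
step_arm(deltas=[{"translation":[0,0,0],"rot":[0,0,0]},{"translation":[0,0,0],"rot":[0,0,0]},{"translation":[0,0,0],"rot":[0,0,0]},{"translation":[0,0,0],"rot":[0,0,0]},{"translation":[0,0,0],"rot":[0,0,0]}], grip=255, squeeze=40)

```text
clock: 3.32
eef_pos: [443.2, 225.7, 193.2]
tcp_rot: [3.139, 0.001, 2.265]
contact_force: [0.8, -1.2, 8.3]
opening: 0.644
```

Request:
step_arm(deltas=[{"translation":[0,0,-0.1],"rot":[0,0,0.16]},{"translation":[0,0,-0.1],"rot":[0,0,0.32]},{"translation":[0,0,-0.1],"rot":[0,0,0.48]},{"translation":[0,0,-0.1],"rot":[0,0,0.64]},{"translation":[0,0,-0.1],"rot":[0,0,0.8]},{"translation":[0,0,-0.1],"rot":[0,0,0.96]},{"translation":[0,0,-0.1],"rot":[0,0,1.12]},{"translation":[0,0,-0.1],"rot":[0,0,1.25]}])

```text
clock: 4.32
eef_pos: [442.6, 225.5, 193.4]
tcp_rot: [3.141, -0.001, 1.01]
contact_force: [0.4, 0.5, -1.7]
opening: 0.642
```

```bash
python3 - <<'E'
from h import *
s=readout.sense();print(s["wrist_torque"],s["contact_force"],s["opening"])
t=snap("top");save(t,"pics/e1.png",(150,200,310,330),4.5)
s=snap("scene");save(s,"pics/e2.png",(330,120,490,240),4.5)
go(442,225,90,None)
E
```

```text
[ 0.0345329  -0.15468572  0.03276706] [ 0.43226949  0.54909849 -1.72795585] 0.6420908354308866
trans cm [-0.07 -0.02 -5.17] rot [ 0.001 -0.001 -0.   ] rows>= 0.8
```

View pics/e2.png

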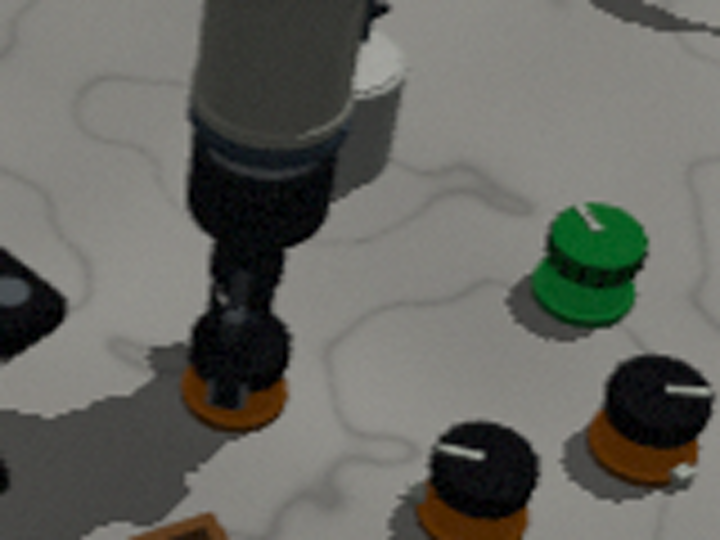

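Request:
step_arm(deltas=[{"translation":[0,0,-3],"rot":[0,0,0]},{"translation":[0,0,-6],"rot":[0,0,0]},{"translation":[0,0,-9.5],"rot":[0,0,0]},{"translation":[0,0,-9.5],"rot":[0,0,0]}])

```text
clock: 4.92
eef_pos: [443.1, 225.8, 290.1]
tcp_rot: [3.139, -0.004, 1.018]
contact_force: [-0.3, -0.3, -2.0]
opening: 0.644
```

```bash
python3 - <<'E'
from h import *
go(658.5,-40,135,93.8)
E
```

```text
trans cm [-11.3   32.29   0.05] rot [ 0.004 -0.003 -0.619] rows>= 5.5
```

Request:
step_arm(deltas=[{"translation":[-1.7,4.8,0],"rot":[0,0,-0.1]},{"translation":[-3.4,9.7,0],"rot":[0,0,-0.2]},{"translation":[-5.1,14.5,0],"rot":[0,0,-0.3]},{"translation":[-6.8,19.4,0],"rot":[0,0,-0.4]},{"translation":[-8.5,24.2,0],"rot":[0,0,-0.5]},{"translation":[-10.2,29,0],"rot":[0,0,-0.6]},{"translation":[-11.3,32.3,0],"rot":[0,0,-0.62]},{"translation":[-11.3,32.3,0],"rot":[0,0,-0.62]}])

```text
clock: 5.92
eef_pos: [657.8, -43.1, 285.9]
tcp_rot: [-3.141, 0.0, 1.634]
contact_force: [-0.5, 1.1, -2.4]
opening: 0.641
```

```bash
python3 - <<'E'
from h import *
go(658.5,-40,47,93.8)
t=snap("top");save(t,"pics/f1.png",(230,100,410,240),4)
s=snap("scene");save(s,"pics/f2.png",(240,160,440,350),3)
E
```

```text
trans cm [0.3  0.1  8.39] rot [-0.001  0.    -0.003] rows>= 1.3
```

View pics/f2.png

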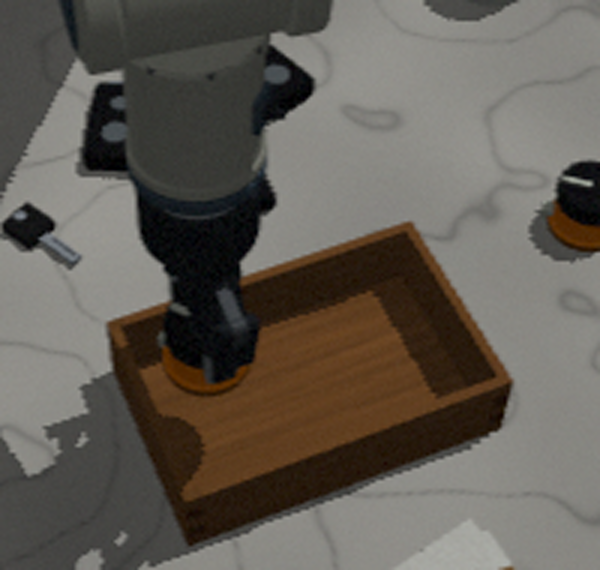

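Request:
step_arm(deltas=[{"translation":[0.3,0.1,3],"rot":[0,0,0]},{"translation":[0.3,0.1,6],"rot":[0,0,0]},{"translation":[0.3,0.1,8.0],"rot":[0,0,0]},{"translation":[0.3,0.1,8.3],"rot":[0,0,0]},{"translation":[0.3,0.1,8.3],"rot":[0,0,0]}])

```text
clock: 6.65
eef_pos: [658.1, -37.7, 205.1]
tcp_rot: [3.141, 0.0, 1.635]
contact_force: [0.4, 0.0, -3.0]
opening: 0.642
```

Request:
step_arm(deltas=[{"translation":[0,0,0.2],"rot":[0,0,0]},{"translation":[0,0,0.4],"rot":[0,0,0]},{"translation":[0,0,0.4],"rot":[0,0,0]}])

```text
clock: 7.02
eef_pos: [657.9, -38.0, 200.9]
tcp_rot: [3.141, 0.0, 1.635]
contact_force: [0.7, -0.8, -2.8]
opening: 0.639
```

Request:
step_arm(deltas=[{"translation":[0,0,0.1],"rot":[0,0,0]},{"translation":[0,0,0.2],"rot":[0,0,0]},{"translation":[0,0,0.2],"rot":[0,0,0]}])

```text
clock: 7.4
eef_pos: [657.9, -38.0, 199.4]
tcp_rot: [3.141, 0.0, 1.635]
contact_force: [-3.2, -0.0, 5.4]
opening: 0.64
```

Request:
step_arm(deltas=[{"translation":[0,0,0],"rot":[0,0,0]},{"translation":[0,0,0],"rot":[0,0,0]},{"translation":[0,0,0],"rot":[0,0,0]},{"translation":[0,0,-3],"rot":[0,0,0]},{"translation":[0,0,-8],"rot":[0,0,0]},{"translation":[0,0,-10],"rot":[0,0,0]}], grip=0)

```text
clock: 8.15
eef_pos: [658.7, -38.0, 301.6]
tcp_rot: [3.138, 0.0, 1.635]
contact_force: [-0.3, 0.2, 0.2]
opening: 0.997
```

```bash
python3 - <<'E'
from h import *
go(566.5,310,110,120)
E
```

```text
trans cm [35.32 -6.99  3.62] rot [ 0.004  0.001 -0.46 ] rows>= 5.8
```

Request:
step_arm(deltas=[{"translation":[5.8,-1.2,0.5],"rot":[0,0,-0.08]},{"translation":[11.6,-2.4,1],"rot":[0,0,-0.16]},{"translation":[17.4,-3.5,1.5],"rot":[0,0,-0.24]},{"translation":[23,-4.6,2],"rot":[0,0,-0.32]},{"translation":[29,-5.8,2.5],"rot":[0,0,-0.4]},{"translation":[35.3,-7,3.6],"rot":[0,0,-0.46]},{"translation":[35.3,-7,3.6],"rot":[0,0,-0.46]},{"translation":[35.3,-7,3.6],"rot":[0,0,-0.46]}])

```text
clock: 9.15
eef_pos: [565.2, 309.7, 262.2]
tcp_rot: [-3.141, 0.0, 2.096]
contact_force: [-0.0, -0.3, -0.8]
opening: 0.999
```

```bash
python3 - <<'E'
from h import *
t=snap("top");save(t,"pics/g1.png");np.savez("top1.npz",**t)
s=snap("scene");save(s,"pics/g2.png");np.savez("scene1.npz",**s)
save(t,"pics/g3.png",(250,120,400,235),5)
go(566.5,310,36.5,120)
E
```

```text
trans cm [0.09 0.13 7.11] rot [-0.     0.    -0.001] rows>= 1.1
```

View pics/g1.png

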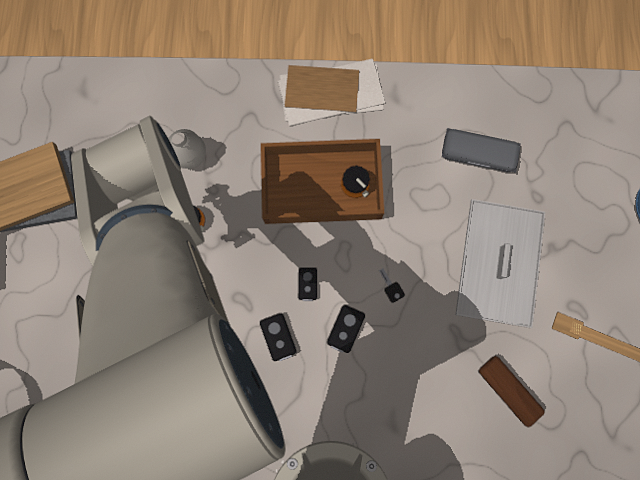

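View pics/g3.png

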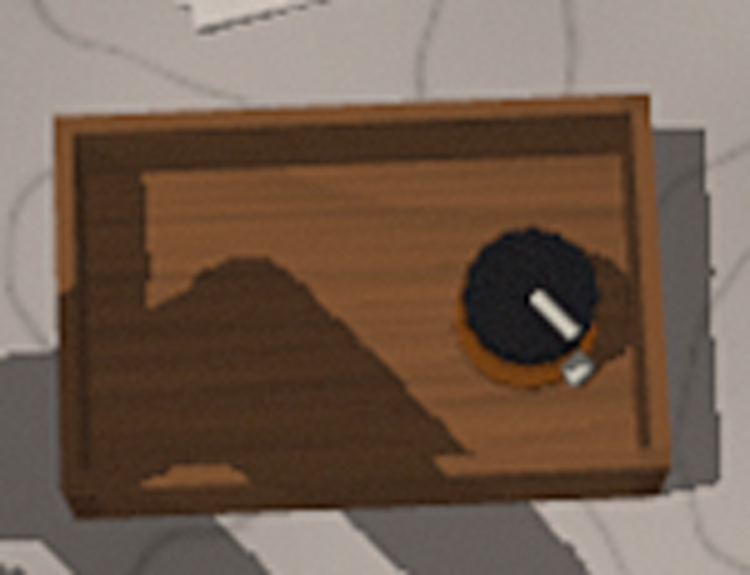

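View pics/g2.png

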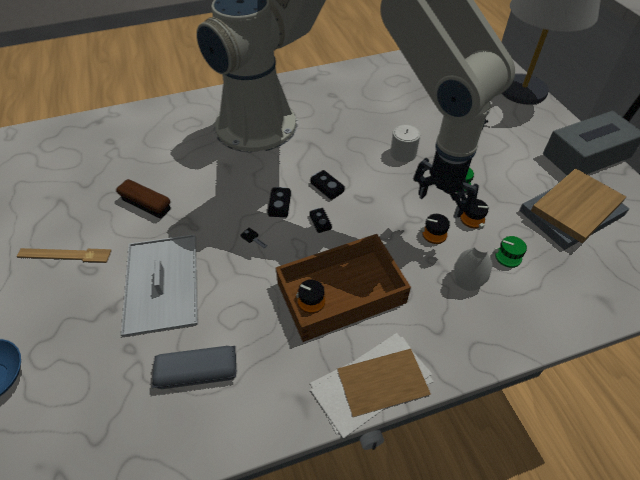

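Jar C stands in the box at top (355,180), with its pointer over the lug, so it's tight. The gripper is now over jar B.

Request:
step_arm(deltas=[{"translation":[0.1,0.1,3],"rot":[0,0,0]},{"translation":[0.1,0.1,5.5],"rot":[0,0,0]},{"translation":[0.1,0.1,7.0],"rot":[0,0,0]},{"translation":[0.1,0.1,7.0],"rot":[0,0,0]}])

```text
clock: 9.75
eef_pos: [565.9, 310.1, 191.9]
tcp_rot: [-3.14, 0.0, 2.093]
contact_force: [-1.1, -0.4, -0.1]
opening: 0.993
```

Request:
step_arm(deltas=[{"translation":[0,0,0],"rot":[0,0,0]},{"translation":[0,0,0],"rot":[0,0,0]},{"translation":[0,0,0],"rot":[0,0,0]},{"translation":[0,0,0],"rot":[0,0,0]},{"translation":[0,0,-0.1],"rot":[0,0,0.15]},{"translation":[0,0,-0.1],"rot":[0,0,0.3]},{"translation":[0,0,-0.1],"rot":[0,0,0.4]}], grip=255)

```text
clock: 10.62
eef_pos: [566.1, 311.7, 194.5]
tcp_rot: [3.14, -0.001, 1.691]
contact_force: [1.2, 1.1, 0.1]
opening: 0.639
```

Request:
step_arm(deltas=[{"translation":[0,0,-3],"rot":[0,0,0]},{"translation":[0,0,-6],"rot":[0,0,0]},{"translation":[0,0,-9.5],"rot":[0,0,0]},{"translation":[0,0,-9.5],"rot":[0,0,0]}])

```text
clock: 11.12
eef_pos: [566.6, 311.8, 291.7]
tcp_rot: [3.137, -0.002, 1.695]
contact_force: [1.4, -0.7, -3.0]
opening: 0.642
```

```bash
python3 - <<'E'
from h import *
go(653.5,35,135,93.8)
E
```

```text
trans cm [-28.54   5.2    0.14] rot [ 0.005 -0.002  0.058] rows>= 4.6
```

Request:
step_arm(deltas=[{"translation":[-5,0.9,0],"rot":[0,0,0.02]},{"translation":[-10,1.8,0],"rot":[0,0,0.03]},{"translation":[-15,2.7,0],"rot":[0,0,0.04]},{"translation":[-20,3.7,0],"rot":[0,0,0.05]},{"translation":[-25,4.6,0],"rot":[0,0,0.058]},{"translation":[-28.5,5.2,0],"rot":[0,0,0.058]},{"translation":[-28.5,5.2,0],"rot":[0,0,0.058]},{"translation":[-28.5,5.2,0],"rot":[0,0,0.058]}])

```text
clock: 12.12
eef_pos: [652.1, 35.1, 287.5]
tcp_rot: [-3.14, -0.0, 1.636]
contact_force: [0.7, 0.7, -3.0]
opening: 0.639
```

```bash
python3 - <<'E'
from h import *
go(653.5,35,45.5,93.8)
E
```

```text
trans cm [-0.02  0.16  8.7 ] rot [-0.002 -0.    -0.001] rows>= 1.4
```

Request:
step_arm(deltas=[{"translation":[0,0.1,3],"rot":[0,0,0]},{"translation":[0,0.1,6],"rot":[0,0,0]},{"translation":[0,0.1,8.2],"rot":[0,0,0]},{"translation":[0,0.1,8.5],"rot":[0,0,0]},{"translation":[0,0.1,8.6],"rot":[0,0,0]},{"translation":[0,0.1,8.6],"rot":[0,0,0]}])

```text
clock: 12.88
eef_pos: [654.2, 35.0, 203.8]
tcp_rot: [3.14, 0.0, 1.637]
contact_force: [-0.8, 0.2, -1.5]
opening: 0.641
```

Request:
step_arm(deltas=[{"translation":[0,0,0.2],"rot":[0,0,0]},{"translation":[0,0,0.3],"rot":[0,0,0]},{"translation":[0,0,0.4],"rot":[0,0,0]},{"translation":[0,0,0.4],"rot":[0,0,0]}])

```text
clock: 13.38
eef_pos: [653.8, 34.8, 200.4]
tcp_rot: [3.141, -0.0, 1.637]
contact_force: [-4.5, -0.8, 12.7]
opening: 0.637
```

Contact, so I'll release, lift and go to jar A.

Request:
step_arm(deltas=[{"translation":[0,0,-0.1],"rot":[0,0,0]},{"translation":[0,0,-0.1],"rot":[0,0,0]},{"translation":[0,0,-0.1],"rot":[0,0,0]},{"translation":[0,0,-3],"rot":[0,0,0]},{"translation":[0,0,-8],"rot":[0,0,0]},{"translation":[0,0,-10],"rot":[0,0,0]}], grip=0)

```text
clock: 14.12
eef_pos: [654.5, 34.9, 301.4]
tcp_rot: [3.138, 0.0, 1.637]
contact_force: [0.3, -0.5, 0.3]
opening: 0.998
```

```bash
python3 - <<'E'
from h import *
go(552.5,423,110,150)
f=snap("top");save(f,"pics/h1.png",(80,100,400,300),2.4);save(f,"pics/h2.png",(250,120,400,235),5)
E
```

```text
trans cm [39.4  -7.63  3.61] rot [ 0.003  0.002 -0.981] rows>= 6.4
```

View pics/h1.png

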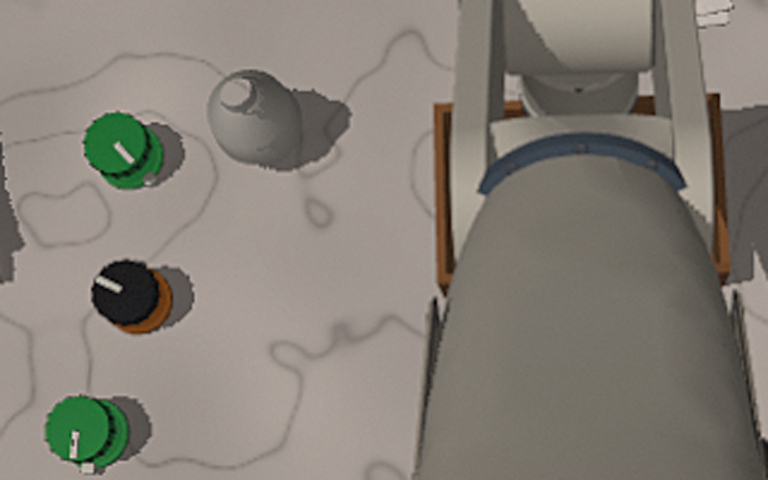

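Request:
step_arm(deltas=[{"translation":[5.6,-1.1,0.2],"rot":[0,0,-0.14]},{"translation":[11.2,-2.2,0.5],"rot":[0,0,-0.28]},{"translation":[16.8,-3.3,1],"rot":[0,0,-0.42]},{"translation":[22.4,-4.4,1.5],"rot":[0,0,-0.56]},{"translation":[28,-5.4,2],"rot":[0,0,-0.7]},{"translation":[34,-6.6,3],"rot":[0,0,-0.84]},{"translation":[39.4,-7.6,3.6],"rot":[0,0,-0.98]},{"translation":[39.4,-7.6,3.6],"rot":[0,0,-0.98]}])

```text
clock: 15.18
eef_pos: [549.9, 426.2, 260.5]
tcp_rot: [-3.14, -0.001, 2.622]
contact_force: [0.9, -0.5, 0.5]
opening: 1.0
```

```bash
python3 - <<'E'
from h import *
go(552.5,423,37,150)
f=snap("top");save(f,"pics/i1.png",(250,120,400,235),5)
f=snap("scene");save(f,"pics/i2.png",(370,120,560,280),4)
E
```

```text
trans cm [-0.4  -0.14  6.85] rot [-0.001 -0.001  0.004] rows>= 1.1
```

View pics/i1.png

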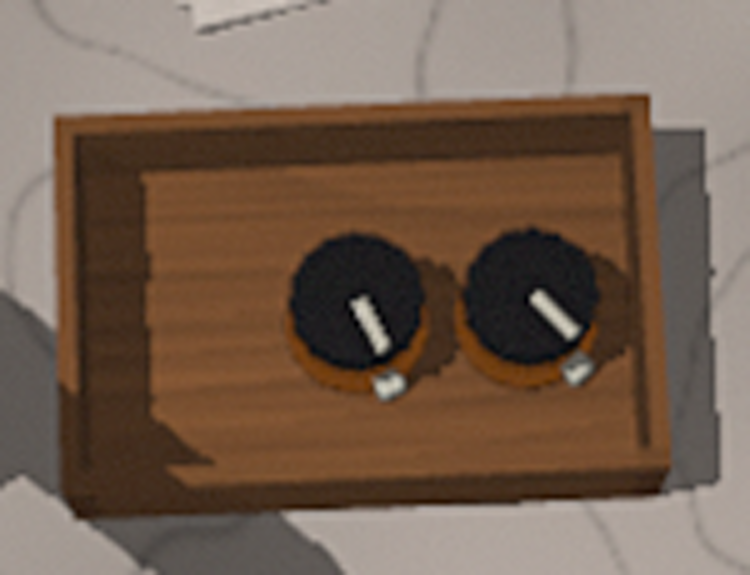

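View pics/i2.png

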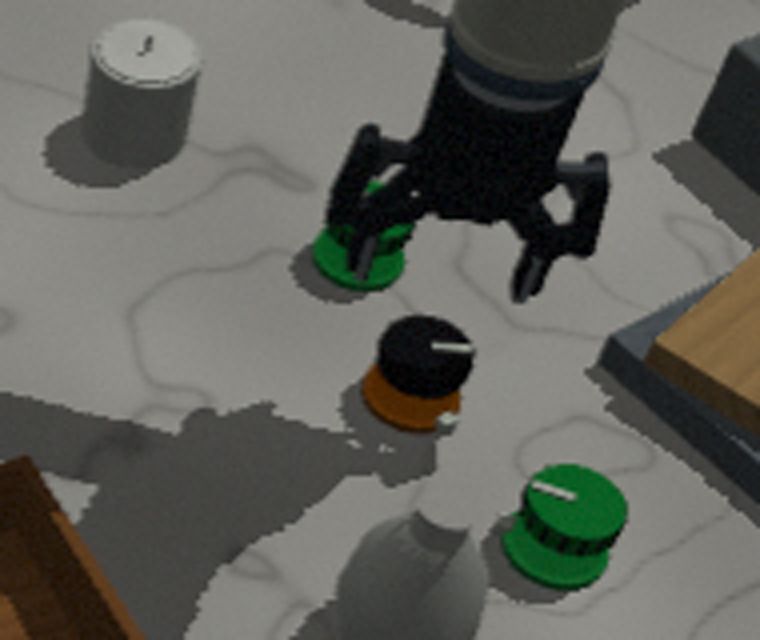

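Jars B and C stand upright in the box with pointers over lugs. I'm going down on jar A.

Request:
step_arm(deltas=[{"translation":[-0.3,-0.1,3],"rot":[0,0,0]},{"translation":[-0.3,-0.1,5.5],"rot":[0,0,0]},{"translation":[-0.3,-0.1,6.9],"rot":[0,0,0]},{"translation":[-0.3,-0.1,6.9],"rot":[0,0,0]}])

```text
clock: 15.78
eef_pos: [554.0, 419.4, 192.7]
tcp_rot: [-3.14, -0.001, 2.615]
contact_force: [-0.8, -0.9, 0.5]
opening: 0.996
```

Request:
step_arm(deltas=[{"translation":[0,0,0],"rot":[0,0,0]},{"translation":[0,0,0],"rot":[0,0,0]},{"translation":[0,0,0],"rot":[0,0,0]},{"translation":[0,0,0],"rot":[0,0,0]},{"translation":[0,0,0],"rot":[0,0,0]}], grip=255)

```text
clock: 16.4
eef_pos: [555.0, 421.5, 195.9]
tcp_rot: [3.137, 0.002, 2.617]
contact_force: [2.2, 1.4, 4.6]
opening: 0.642
```

Request:
step_arm(deltas=[{"translation":[0,0,-0.1],"rot":[0,0,0.16]},{"translation":[0,0,-0.1],"rot":[0,0,0.32]},{"translation":[0,0,-0.1],"rot":[0,0,0.48]},{"translation":[0,0,-0.1],"rot":[0,0,0.64]},{"translation":[0,0,-0.1],"rot":[0,0,0.8]},{"translation":[0,0,-0.1],"rot":[0,0,0.96]},{"translation":[0,0,-0.1],"rot":[0,0,1.12]},{"translation":[0,0,-0.1],"rot":[0,0,1.25]}])

```text
clock: 17.4
eef_pos: [554.3, 421.1, 196.0]
tcp_rot: [3.14, -0.002, 1.363]
contact_force: [1.8, 1.1, 2.0]
opening: 0.644
```

Request:
step_arm(deltas=[{"translation":[0,0,-3],"rot":[0,0,0]},{"translation":[0,0,-6],"rot":[0,0,0]},{"translation":[0,0,-10],"rot":[0,0,0]},{"translation":[0,0,-10],"rot":[0,0,0]}])

```text
clock: 17.9
eef_pos: [554.8, 421.3, 298.7]
tcp_rot: [3.137, -0.005, 1.367]
contact_force: [0.3, -0.9, -1.5]
opening: 0.64
```

```bash
python3 - <<'E'
from h import *
go(648.5,110,140,93.8)
f=snap("scene");save(f,"pics/j2.png",(370,120,560,280),4)
E
```

```text
trans cm [-28.59  15.48   0.31] rot [ 0.005 -0.004 -0.27 ] rows>= 5.2
```

View pics/j2.png

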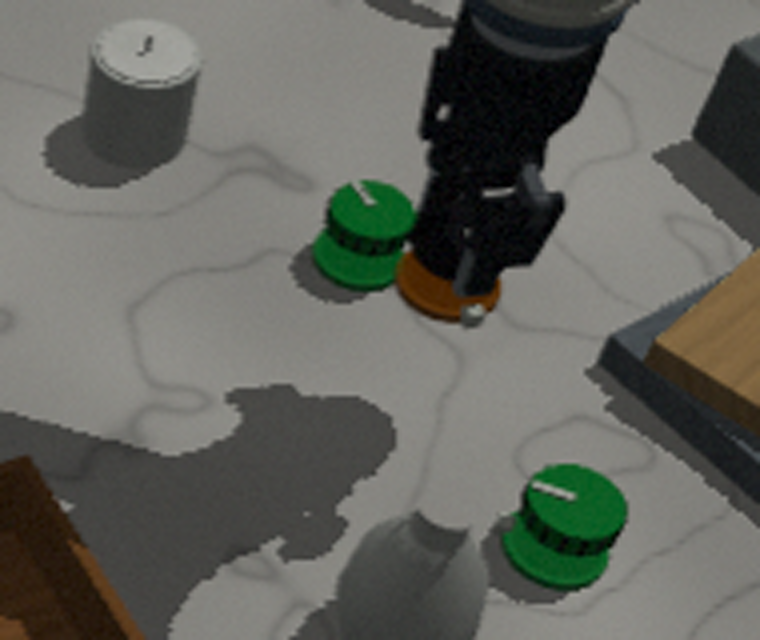

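Request:
step_arm(deltas=[{"translation":[-1,0.5,-4],"rot":[0,0,-0.03]},{"translation":[-5,3,-5],"rot":[0,0,-0.08]},{"translation":[-10,5.5,-5],"rot":[0,0,-0.13]},{"translation":[-15,8,-5],"rot":[0,0,-0.18]},{"translation":[-20,10.8,-5],"rot":[0,0,-0.23]},{"translation":[-25,13.5,-4],"rot":[0,0,-0.27]},{"translation":[-28.6,15.5,0],"rot":[0,0,-0.27]},{"translation":[-28.6,15.5,0],"rot":[0,0,-0.27]}])

```text
clock: 18.95
eef_pos: [646.3, 105.9, 289.8]
tcp_rot: [-3.133, 0.001, 1.633]
contact_force: [-0.7, -0.4, -2.2]
opening: 0.638
```

```bash
python3 - <<'E'
from h import *
go(648.5,110,48,93.8)
E
```

```text
trans cm [0.41 0.31 8.68] rot [-0.008  0.001 -0.004] rows>= 1.4
```

Request:
step_arm(deltas=[{"translation":[0,0,0],"rot":[0,0,0]},{"translation":[0,0,0],"rot":[0,0,0]}])

```text
clock: 19.2
eef_pos: [647.8, 110.3, 295.1]
tcp_rot: [3.141, -0.0, 1.638]
contact_force: [0.2, 1.1, -1.9]
opening: 0.637
```

```bash
python3 - <<'E'
from h import *
go(648.5,110,48,93.8)
E
```

```text
trans cm [-0.03  0.07  9.21] rot [ 0.001 -0.     0.001] rows>= 1.5
```

Request:
step_arm(deltas=[{"translation":[0,0.1,3],"rot":[0,0,0]},{"translation":[0,0.1,6],"rot":[0,0,0]},{"translation":[0,0.1,8.5],"rot":[0,0,0]},{"translation":[0,0.1,9],"rot":[0,0,0]},{"translation":[0,0.1,9.1],"rot":[0,0,0]},{"translation":[0,0.1,9.1],"rot":[0,0,0]}])

```text
clock: 19.95
eef_pos: [649.3, 109.6, 205.0]
tcp_rot: [3.14, -0.0, 1.637]
contact_force: [-0.5, -0.0, -3.9]
opening: 0.639
```

Request:
step_arm(deltas=[{"translation":[0,0,0.1],"rot":[0,0,0]},{"translation":[0,0,0.2],"rot":[0,0,0]},{"translation":[0,0,0.2],"rot":[0,0,0]}])

```text
clock: 20.32
eef_pos: [648.9, 109.3, 202.1]
tcp_rot: [3.141, -0.0, 1.637]
contact_force: [-0.6, 0.2, 0.1]
opening: 0.636
```

Request:
step_arm(deltas=[{"translation":[0,0,0.1],"rot":[0,0,0]},{"translation":[0,0,0.1],"rot":[0,0,0]}])

```text
clock: 20.58
eef_pos: [648.9, 109.3, 201.9]
tcp_rot: [3.141, -0.0, 1.637]
contact_force: [-3.8, -0.3, 10.4]
opening: 0.637
```

Request:
step_arm(deltas=[{"translation":[0,0,0],"rot":[0,0,0]},{"translation":[0,0,0],"rot":[0,0,0]},{"translation":[0,0,0],"rot":[0,0,0]},{"translation":[0,0,-3],"rot":[0,0,0]},{"translation":[0,0,-8],"rot":[0,0,0]},{"translation":[0,0,-12],"rot":[0,0,0]},{"translation":[0,0,-12],"rot":[0,0,0]}], grip=0)

```text
clock: 21.45
eef_pos: [650.0, 109.4, 324.4]
tcp_rot: [3.135, -0.001, 1.637]
contact_force: [-0.1, -0.4, -0.9]
opening: 0.998
```

```bash
python3 - <<'E'
from h import *
go(493,-349,150,85)
E
```

```text
trans cm [-44.71 -18.7    1.8 ] rot [ 0.006 -0.001  0.153] rows>= 7.8
```

Request:
step_arm(deltas=[{"translation":[-5,-2,0],"rot":[0,0,0.16]},{"translation":[-10,-4,0],"rot":[0,0,0.32]},{"translation":[-15,-6.2,0],"rot":[0,0,0.48]},{"translation":[-20,-8.5,0],"rot":[0,0,0.64]},{"translation":[-25,-12,0],"rot":[0,0,0.8]},{"translation":[-30,-16,0],"rot":[0,0,0.96]},{"translation":[-35,-20,0],"rot":[0,0,1.12]},{"translation":[-35,-22,0],"rot":[0,0,1.28]}])

```text
clock: 22.45
eef_pos: [450.4, -257.0, 319.7]
tcp_rot: [-3.141, 0.001, 0.348]
contact_force: [-0.8, -0.0, 0.3]
opening: 0.998
```

```bash
python3 - <<'E'
from h import *
print(readout.sense()["qpos"].round(2))
t=snap("top");save(t,"pics/k1.png");np.savez("top2.npz",**t)
s=snap("scene");save(s,"pics/k2.png");np.savez("scene2.npz",**s)
save(t,"pics/k3.png",(250,120,400,235),5)
save(t,"pics/k4.png",(445,195,555,335),4)
save(s,"pics/k5.png",(110,225,210,345),5)
E
```

```text
[-0.52  0.29  1.94 -0.    0.91  0.7 ]
```

View pics/k1.png

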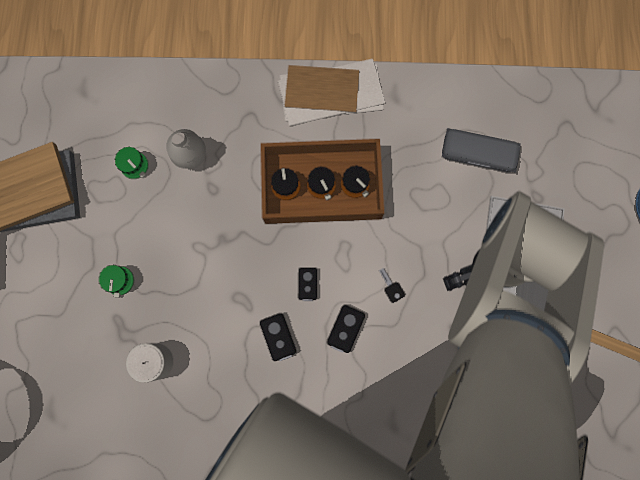

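View pics/k3.png

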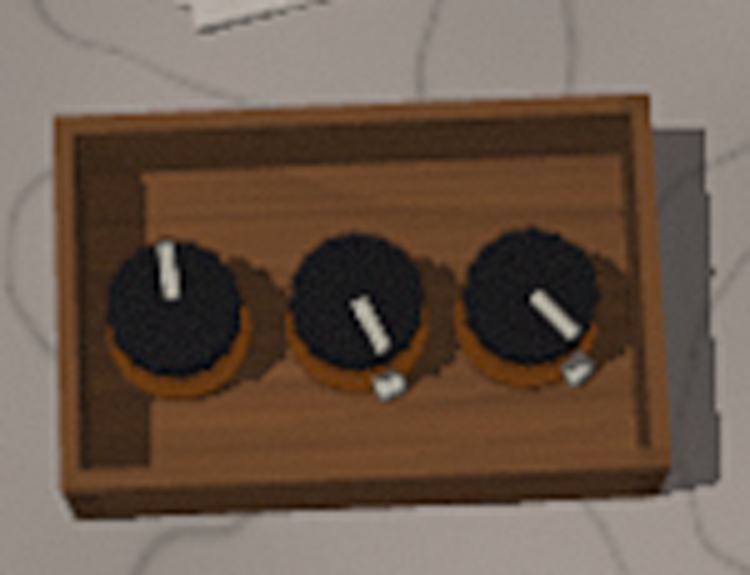

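View pics/k5.png

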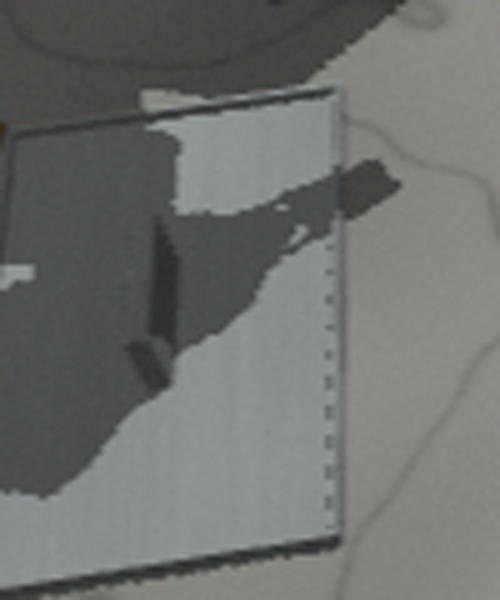

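View pics/k4.png

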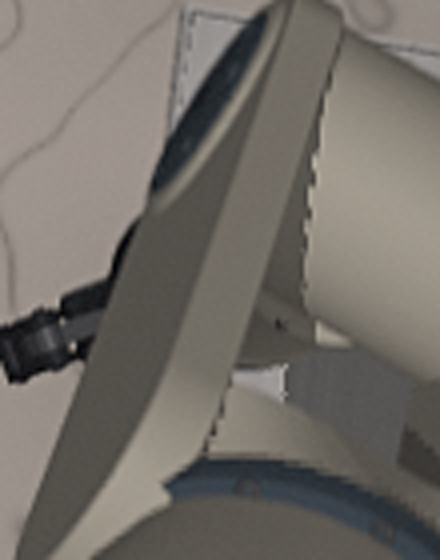

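The tray has been knocked since the first picture: its corner is now at top (490,200) instead of (472,202). I'll move clear to re-measure, and check jar A's lug in the scene view.

```bash
python3 - <<'E'
from h import *
go(330,60,170,60)
s=dict(np.load("scene2.npz"));save(s,"pics/l1.png",(265,225,420,345),5)
E
```

```text
trans cm [ -0.42 -33.72  -0.47] rot [-0.003  0.001 -0.696] rows>= 5.4
```

View pics/l1.png

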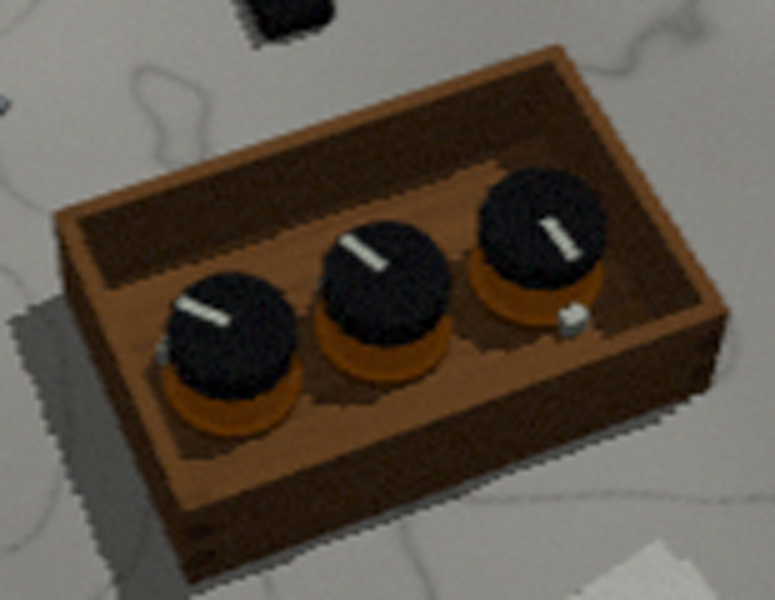

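Request:
step_arm(deltas=[{"translation":[-0.4,-6,0],"rot":[0,0,-0.1]},{"translation":[-0.4,-12,0],"rot":[0,0,-0.2]},{"translation":[-0.4,-18,0],"rot":[0,0,-0.3]},{"translation":[-0.4,-24,0],"rot":[0,0,-0.4]},{"translation":[-0.4,-30,0],"rot":[0,0,-0.5]},{"translation":[-0.4,-33.7,0],"rot":[0,0,-0.6]},{"translation":[-0.4,-33.7,0],"rot":[0,0,-0.7]},{"translation":[-0.4,-33.7,0],"rot":[0,0,-0.7]}])

```text
clock: 23.55
eef_pos: [331.0, 60.8, 320.5]
tcp_rot: [-3.142, -0.0, 1.061]
contact_force: [0.1, 0.4, 0.7]
opening: 0.999
```

```bash
python3 - <<'E'
from h import *
s=dict(np.load("scene2.npz"));t2=dict(np.load("top2.npz"))
o=np.array([265,225]);f=lambda p:np.array(p)/5+o-.4
P=onz(s,[f((545,222)),f((573,258))],54);v=P[1]-P[0]
c=onz(t2,[np.array((175,310))/5+[250,120]-.4],53)[0]; cs=onz(s,[f((541,230))],54)[0]; L=onz(s,[f((573,318))],11)[0]
ap=np.degrees(np.arctan2(v[1],v[0]))
for cc in(c,cs):
    l=L-cc;print(cc.round(1),L.round(1),"cap deg",ap-np.degrees(np.arctan2(l[1],l[0])),np.hypot(*l[:2]))
t=snap("top");save(t,"pics/m1.png");np.savez("top3.npz",**t)
s=snap("scene");save(s,"pics/m2.png");np.savez("scene3.npz",**s)
save(t,"pics/m4.png",(460,185,585,325),4)
save(s,"pics/m5.png",(90,215,220,345),4)
E
```

```text
[644.5 109.7  53. ] [677.7 119.6  11. ] cap deg -5.743471896127252 34.60850649995024
[655.  109.6  54. ] [677.7 119.6  11. ] cap deg -12.865141086031736 24.774353480979237
```

View pics/m4.png

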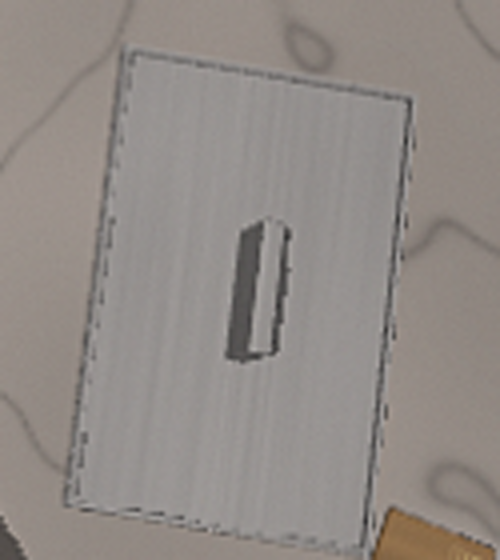

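View pics/m5.png

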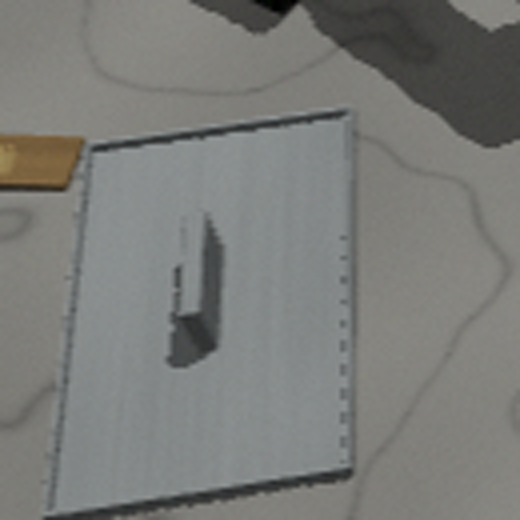

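View pics/m1.png

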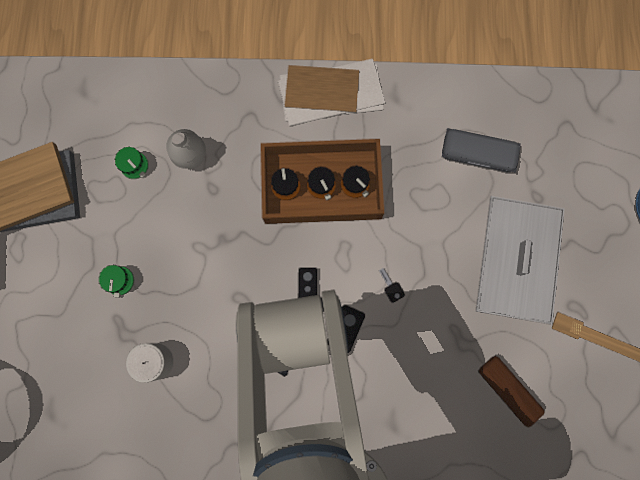

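```bash
python3 - <<'E'
from h import *
t=dict(np.load("top3.npz"));s=dict(np.load("scene3.npz"))
def rect(P,n):
    P=P[:,:2];c=P.mean(0);e=[np.linalg.norm(P[i]-P[(i+1)%4]) for i in range(4)]
    ang=[np.degrees(np.arctan2(*(P[(i+1)%4]-P[i])[::-1])) for i in range(4)]
    print(n,c.round(1),np.round(e,1),np.round(ang,2))
rect(onz(t,np.array([(128,50),(411,100),(362,550),(67,504)])/4+[460,185]-.4,9),"top")
rect(onz(s,np.array([(352,112),(352,472),(48,516),(88,148)])/4+[90,215]-.4,9),"scene")
rect(onz(t,np.array([(270,218),(291,228),(277,352),(251,356)])/4+[460,185]-.4,44),"bar")
E
```

```text
top [ 501.7 -391.1] [154.9 243.2 155.8 246.1] [-98.61 171.5   82.48  -8.71]
scene [ 507.4 -389.2] [247.1 157.3 245.5 157.4] [ -8.12 -99.29 171.91  81.32]
bar [ 501.7 -394.8] [11.9 65.2 13.7 72.9] [-114.62  171.7    99.99   -9.58]
```

```bash
python3 - <<'E'
from h import *
go(504,-390.5,130,-8.5)
E
```

```text
trans cm [-30.72  37.23   3.55] rot [-0.     0.     1.205] rows>= 7.7
```

Request:
step_arm(deltas=[{"translation":[-3.8,4.6,0.4],"rot":[0,0,0.15]},{"translation":[-7.6,9.2,0.8],"rot":[0,0,0.3]},{"translation":[-11.4,13.8,1.2],"rot":[0,0,0.45]},{"translation":[-15.2,18.4,1.6],"rot":[0,0,0.6]},{"translation":[-19,23,2],"rot":[0,0,0.75]},{"translation":[-22.8,27.6,2.5],"rot":[0,0,0.9]},{"translation":[-26.8,32.4,3],"rot":[0,0,1.05]},{"translation":[-30.7,37.2,3.5],"rot":[0,0,1.2]}])

```text
clock: 24.65
eef_pos: [503.9, -393.3, 284.9]
tcp_rot: [-3.141, 0.0, -0.151]
contact_force: [1.6, 0.3, 0.1]
opening: 0.998
```

Request:
step_arm(deltas=[{"translation":[0,0,0],"rot":[0,0,0]},{"translation":[0,0,0],"rot":[0,0,0]}])

```text
clock: 24.9
eef_pos: [503.1, -390.6, 284.7]
tcp_rot: [-3.14, 0.002, -0.145]
contact_force: [-0.7, 0.7, 0.3]
opening: 0.996
```

```bash
python3 - <<'E'
from h import *
go(504,-390.5,29,-8.5)
s=snap("scene");save(s,"pics/n1.png",(60,120,260,345),2.6)
E
```

```text
trans cm [ 1.000e-01 -1.000e-02  1.007e+01] rot [-0.001  0.002  0.004] rows>= 1.6
```

View pics/n1.png

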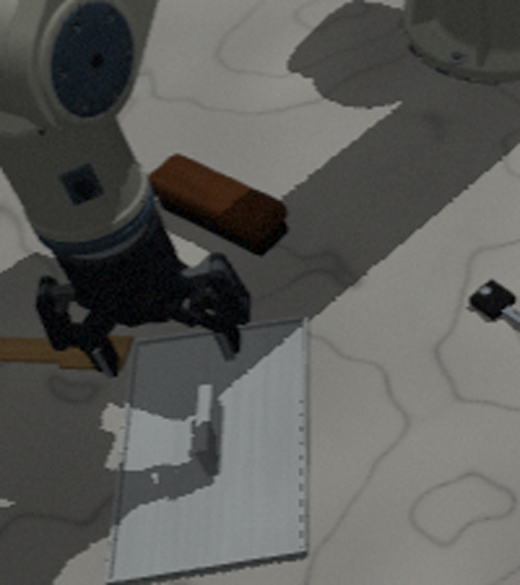

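Request:
step_arm(deltas=[{"translation":[0.1,0,4],"rot":[0,0,0]},{"translation":[0.1,0,7],"rot":[0,0,0]},{"translation":[0.1,0,9],"rot":[0,0,0]},{"translation":[0.1,0,9.5],"rot":[0,0,0]},{"translation":[0.1,0,9.5],"rot":[0,0,0]}])

```text
clock: 25.58
eef_pos: [505.1, -390.4, 191.2]
tcp_rot: [3.141, -0.0, -0.143]
contact_force: [-0.0, -0.5, 0.7]
opening: 1.005
```

Request:
step_arm(deltas=[{"translation":[0,0,0],"rot":[0,0,0]},{"translation":[0,0,0],"rot":[0,0,0]},{"translation":[0,0,0],"rot":[0,0,0]},{"translation":[0,0,0],"rot":[0,0,0]},{"translation":[0,0,0],"rot":[0,0,0]},{"translation":[0,0,0],"rot":[0,0,0]},{"translation":[0,0,0],"rot":[0,0,0]},{"translation":[0,0,0],"rot":[0,0,0]}], grip=255, squeeze=60)

```text
clock: 26.58
eef_pos: [505.0, -390.7, 191.0]
tcp_rot: [3.141, -0.0, -0.143]
contact_force: [-1.0, -1.4, 5.5]
opening: 0.129
```

Request:
step_arm(deltas=[{"translation":[0,0,-2],"rot":[0,0,0]},{"translation":[0,0,-4],"rot":[0,0,0]},{"translation":[0,0,-7],"rot":[0,0,0]},{"translation":[0,0,-10],"rot":[0,0,0]},{"translation":[0,0,-13],"rot":[0,0,0]},{"translation":[0,0,-13],"rot":[0,0,0]}], squeeze=110)

```text
clock: 27.32
eef_pos: [505.5, -390.9, 323.9]
tcp_rot: [3.139, -0.005, -0.143]
contact_force: [-0.0, -0.1, -5.2]
opening: 0.118
```

```bash
python3 - <<'E'
from h import *
t=snap("top");save(t,"pics/o1.png",(400,120,640,340),3)
s=snap("scene");save(s,"pics/o2.png",(60,120,260,345),2.6)
go(653.5,35,165,93.8)
E
```

```text
trans cm [  8.67 -44.21   0.06] rot [-0.   -0.   -1.78] rows>= 9.5
```

View pics/o2.png

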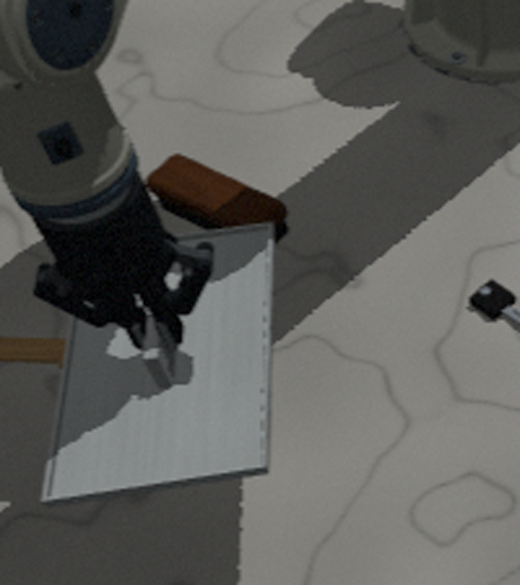

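The tray is lifted level. I'm carrying it over the box gently in two calls.

Request:
step_arm(deltas=[{"translation":[0.4,-2,0],"rot":[0,0,-0.08]},{"translation":[0.8,-4.5,0],"rot":[0,0,-0.19]},{"translation":[1.4,-7.3,0],"rot":[0,0,-0.3]},{"translation":[2,-10.2,0],"rot":[0,0,-0.42]},{"translation":[2.6,-13.2,0],"rot":[0,0,-0.54]},{"translation":[3.2,-16.2,0],"rot":[0,0,-0.66]},{"translation":[3.8,-19.2,0],"rot":[0,0,-0.78]},{"translation":[4.4,-22.2,0],"rot":[0,0,-0.9]}])

```text
clock: 28.42
eef_pos: [579.7, -175.9, 318.8]
tcp_rot: [-3.139, 0.002, 0.761]
contact_force: [0.4, -0.8, -4.4]
opening: 0.117
```

Request:
step_arm(deltas=[{"translation":[0,0,0],"rot":[0,0,0]},{"translation":[0,0,0],"rot":[0,0,0]}])

```text
clock: 28.68
eef_pos: [579.6, -177.0, 319.4]
tcp_rot: [-3.14, 0.001, 0.756]
contact_force: [-0.0, -0.8, -5.2]
opening: 0.116
```

```bash
python3 - <<'E'
from h import *
go(653.5,35,165,93.8)
E
```

```text
trans cm [ 19.92 -10.36  -0.06] rot [-0.002  0.    -0.881] rows>= 4.7
```

Request:
step_arm(deltas=[{"translation":[2,-1,0],"rot":[0,0,-0.1]},{"translation":[4.8,-2.5,0],"rot":[0,0,-0.22]},{"translation":[8,-4.2,0],"rot":[0,0,-0.36]},{"translation":[11.3,-5.9,0],"rot":[0,0,-0.5]},{"translation":[14.6,-7.6,0],"rot":[0,0,-0.64]},{"translation":[17.5,-9.1,0],"rot":[0,0,-0.78]},{"translation":[19.2,-10,0],"rot":[0,0,-0.85]},{"translation":[19.9,-10.4,0],"rot":[0,0,-0.88]}])

```text
clock: 29.68
eef_pos: [653.4, 35.2, 320.0]
tcp_rot: [-3.141, 0.0, 1.637]
contact_force: [-0.3, -0.6, -5.1]
opening: 0.116
```

Request:
step_arm(deltas=[{"translation":[0,0,2],"rot":[0,0,0]},{"translation":[0,0,4],"rot":[0,0,0]},{"translation":[0,0,4.5],"rot":[0,0,0]},{"translation":[0,0,4.5],"rot":[0,0,0]}])

```text
clock: 30.18
eef_pos: [653.1, 34.7, 274.7]
tcp_rot: [-3.14, 0.0, 1.636]
contact_force: [-0.3, 0.3, -4.2]
opening: 0.118
```

```bash
python3 - <<'E'
from h import *
go(653.5,35,105,93.8)
t=snap("top");save(t,"pics/p1.png",(230,110,420,240),4);np.savez("top4.npz",**t)
s=snap("scene");save(s,"pics/p2.png",(240,160,440,350),3.1);np.savez("scene4.npz",**s)
E
```

```text
trans cm [0.03 0.04 1.47] rot [-0.002  0.    -0.001] rows>= 0.2
```

View pics/p1.png

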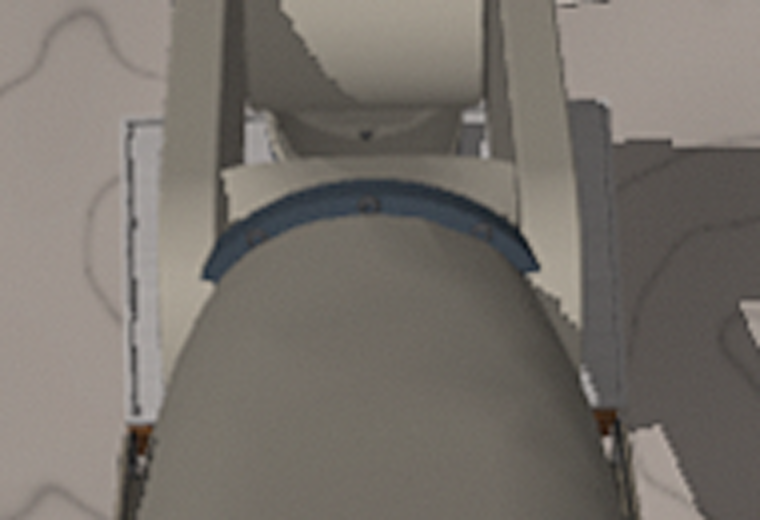

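View pics/p2.png

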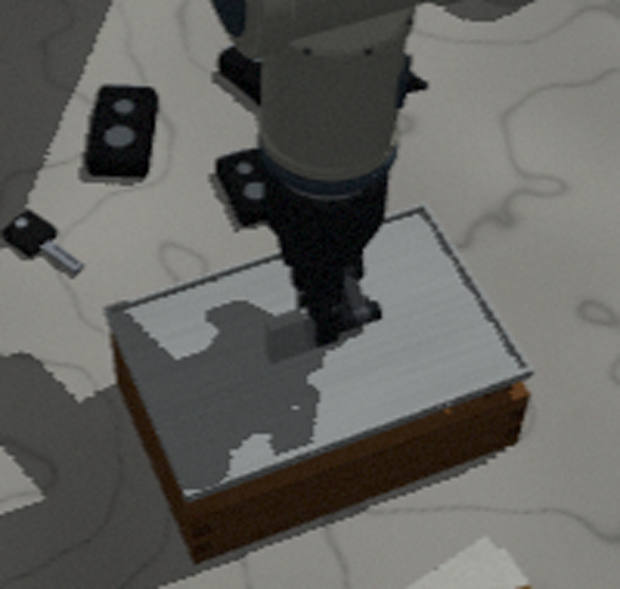

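```bash
python3 - <<'E'
from h import *
s=dict(np.load("scene4.npz"));t=dict(np.load("top4.npz"))
def rect(P,n):
    P=P[:,:2];c=P.mean(0);e=[np.linalg.norm(P[i]-P[(i+1)%4]) for i in range(4)]
    ang=[np.degrees(np.arctan2(*(P[(i+1)%4]-P[i])[::-1])) for i in range(4)]
    print(n,c.round(1),np.round(e,1),np.round(ang,2))
z=93
P=onz(s,np.array([(108,308),(424,209),(532,374),(188,497)])/3.1+[240,160]-.4,z);print(P.round(1));rect(P,"scene (box 654.8 36.4, ang 93.9 3.9 -86.3)")
Q=onz(t,np.array([(124,121),(130,422)])/4+[230,110]-.4,z);print("top left edge",Q.round(1))
B=np.array([(54,67),(648,45),(669,417),(64,440)])/5+[250,130]-0.4;print("box corners top",onz(t,B,64).round(1))
E
```

```text
[[582.7 -93.   93. ]
 [570.6 150.4  93. ]
 [727.1 162.2  93. ]
 [741.8 -84.2  93. ]]
scene (box 654.8 36.4, ang 93.9 3.9 -86.3) [655.6  33.8] [243.6 157.  246.8 159.4] [  92.84    4.31  -86.58 -176.84]
top left edge [[720.3 159.   93. ]
 [563.9 148.7  93. ]]
box corners top [[723.4 162.6  64. ]
 [739.4 -84.8  64. ]
 [580.9 -94.8  64. ]
 [564.8 151.2  64. ]]
```

Request:
step_arm(deltas=[{"translation":[0.25,0.05,0],"rot":[0,0,0]},{"translation":[0.25,0.05,0],"rot":[0,0,0]},{"translation":[0.25,0.05,0.8],"rot":[0,0,0]},{"translation":[0.25,0.05,1.3],"rot":[0,0,0]},{"translation":[0.25,0.05,1.6],"rot":[0,0,0]},{"translation":[0.25,0.05,1.6],"rot":[0,0,0]}])

```text
clock: 31.02
eef_pos: [653.6, 37.7, 259.2]
tcp_rot: [-3.141, -0.0, 1.637]
contact_force: [-0.6, -0.3, -4.6]
opening: 0.123
```

Request:
step_arm(deltas=[{"translation":[0,0,0.2],"rot":[0,0,0]},{"translation":[0,0,0.3],"rot":[0,0,0]},{"translation":[0,0,0.35],"rot":[0,0,0]},{"translation":[0,0,0.35],"rot":[0,0,0]}])

```text
clock: 31.52
eef_pos: [653.7, 37.7, 256.2]
tcp_rot: [3.142, 0.0, 1.637]
contact_force: [-0.1, -0.6, -4.9]
opening: 0.115
```

```bash
python3 - <<'E'
from h import *
t=snap("top");save(t,"pics/q1.png",(230,110,420,240),4)
s=snap("scene");save(s,"pics/q2.png",(260,210,420,350),4.2)
E
```

```text
(no output)
```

View pics/q2.png

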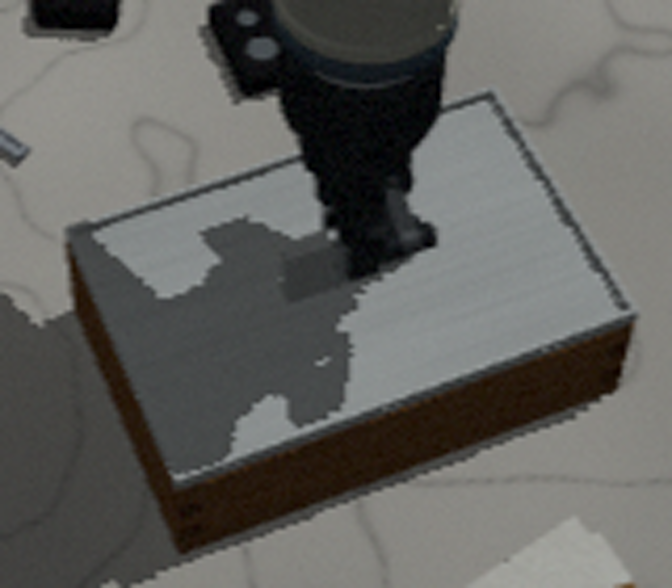

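View pics/q1.png

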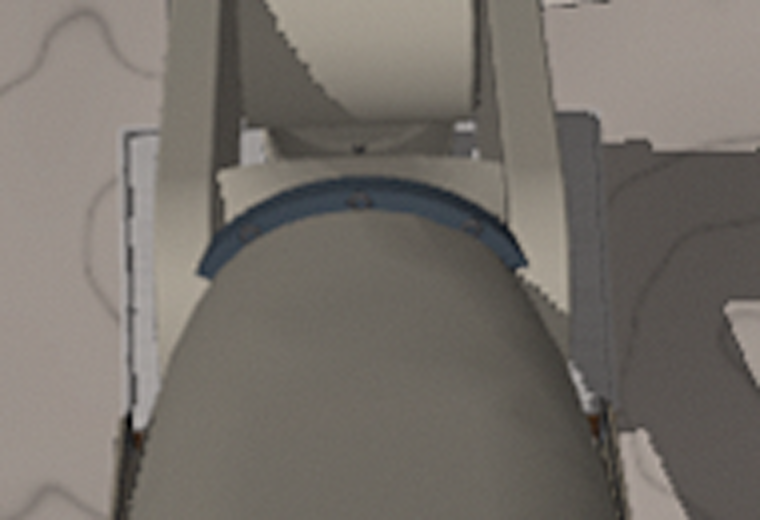

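It looks flush from both views. Lowering the last millimetre.

Request:
step_arm(deltas=[{"translation":[0,0,0.1],"rot":[0,0,0]},{"translation":[0,0,0.15],"rot":[0,0,0]},{"translation":[0,0,0.15],"rot":[0,0,0]}])

```text
clock: 32.0
eef_pos: [653.8, 37.7, 255.2]
tcp_rot: [3.141, -0.0, 1.637]
contact_force: [-2.1, 0.1, 3.5]
opening: 0.12
```

Request:
step_arm(deltas=[{"translation":[0,0,0],"rot":[0,0,0]},{"translation":[0,0,0],"rot":[0,0,0]},{"translation":[0,0,0],"rot":[0,0,0]},{"translation":[0,0,0],"rot":[0,0,0]},{"translation":[0,0,0],"rot":[0,0,0]},{"translation":[0,0,-4],"rot":[0,0,0]},{"translation":[0,0,-8],"rot":[0,0,0]},{"translation":[0,0,-8],"rot":[0,0,0]}], grip=0, squeeze=40)

```text
clock: 33.0
eef_pos: [654.9, 37.8, 338.3]
tcp_rot: [3.135, 0.0, 1.637]
contact_force: [-0.5, -0.3, 0.9]
opening: 0.998
```

```bash
python3 - <<'E'
from h import *
go(400,250,150,110)
E
```

```text
trans cm [ 22.85 -24.05   3.18] rot [ 0.006  0.001 -0.283] rows>= 5.3
```

Request:
step_arm(deltas=[{"translation":[4,-4,0],"rot":[0,0,-0.05]},{"translation":[8,-8.4,0],"rot":[0,0,-0.1]},{"translation":[12,-12.6,0],"rot":[0,0,-0.15]},{"translation":[16,-16.8,0],"rot":[0,0,-0.2]},{"translation":[20,-21,0],"rot":[0,0,-0.25]},{"translation":[22.8,-24,0],"rot":[0,0,-0.28]},{"translation":[22.8,-24,0],"rot":[0,0,-0.28]}])

```text
clock: 33.88
eef_pos: [397.1, 250.4, 334.0]
tcp_rot: [-3.14, 0.0, 1.92]
contact_force: [0.9, -0.4, 0.2]
opening: 1.002
```

```bash
python3 - <<'E'
from h import *
t=snap("top");save(t,"pics/r1.png");np.savez("top5.npz",**t)
s=snap("scene");save(s,"pics/r2.png");np.savez("scene5.npz",**s)
save(t,"pics/r3.png",(250,125,400,235),5);save(s,"pics/r4.png",(265,210,420,345),5)
save(t,"pics/r5.png",(280,255,420,315),5.5)
E
```

```text
(no output)
```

View pics/r1.png

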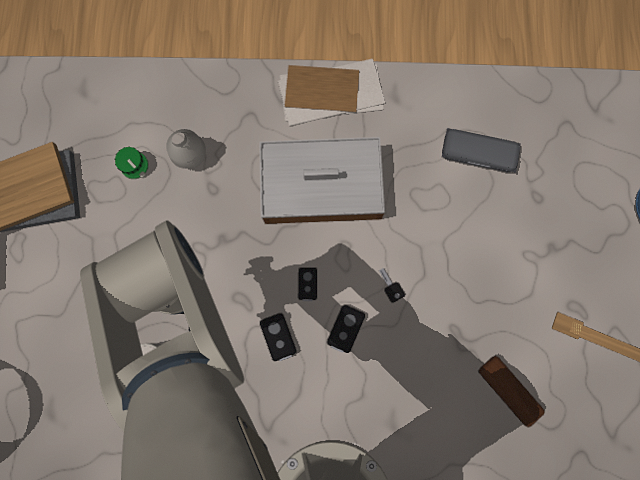

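View pics/r3.png

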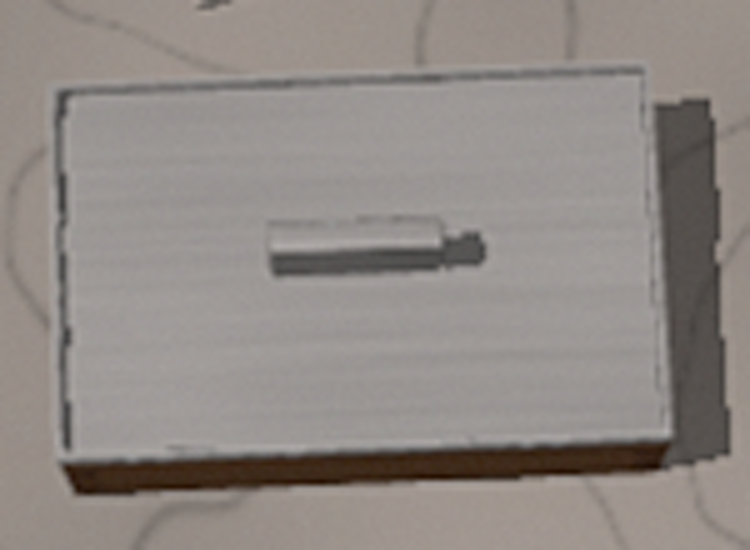

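View pics/r4.png

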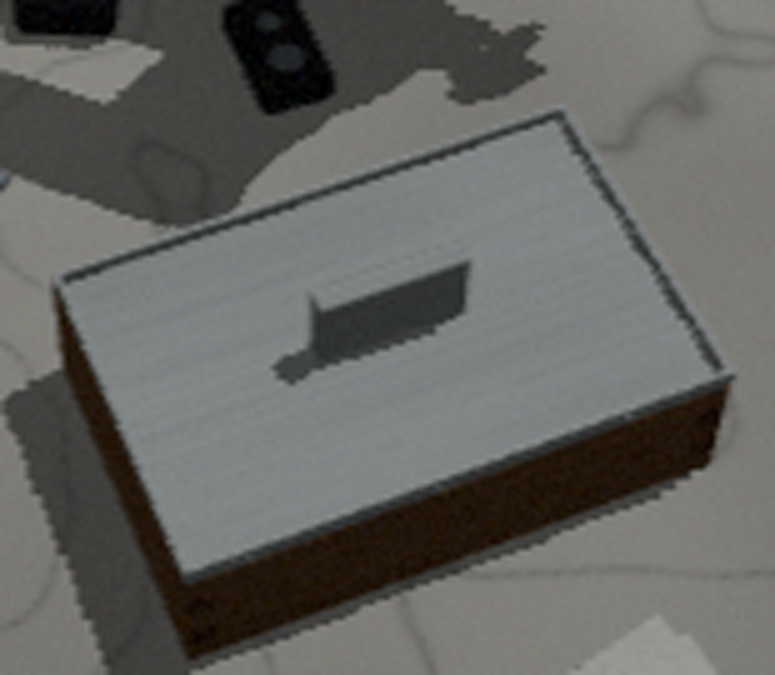

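View pics/r5.png

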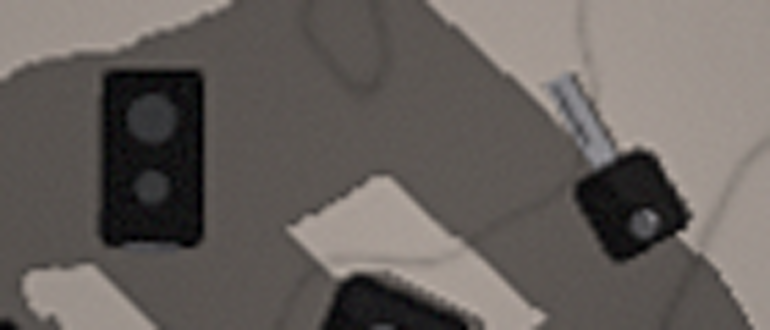

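```bash
python3 - <<'E'
from h import *
s=dict(np.load("scene5.npz"));t=dict(np.load("top5.npz"))
def rect(P,n):
    P=P[:,:2];c=P.mean(0);e=[np.linalg.norm(P[i]-P[(i+1)%4]) for i in range(4)]
    ang=[np.degrees(np.arctan2(*(P[(i+1)%4]-P[i])[::-1])) for i in range(4)]
    print(n,c.round(1),np.round(e,1),np.round(ang,2))
rect(onz(t,np.array([(54,90),(645,66),(670,440),(64,460)])/5+[250,125]-.4,74),"tray top (box 652.1 33.5)")
rect(onz(s,np.array([(56,284),(561,113),(732,377),(188,578)])/5+[265,210]-.4,74),"tray scene (box 654.8 36.4)")
rect(onz(t,np.array([(102,70),(204,70),(203,246),(101,246)])/5.5+[280,255]-.4,16),"fob top")
rect(onz(t,np.array([(575,190),(645,148),(692,215),(622,262)])/5.5+[280,255]-.4,11),"keyhead top")
print(onz(t,np.array([(562,78)])/5.5+[280,255]-.4,6))
# scene fob/key
h=hsv(s);b,l=blobs((h[...,2]<60)&(h[...,1]<140),60);print([(a,tuple(c)) for a,c,i in b if 230<c[0]<350 and 160<c[1]<250])
save(s,"pics/s1.png",(230,165,350,255),6)
E
```

```text
tray top (box 652.1 33.5) [650.7  33.7] [244.7 158.5 244.8 156.5] [ -86.07 -175.8    93.45    4.16]
tray scene (box 654.8 36.4) [657.9  35.8] [246.8 156.6 246.7 155.4] [  94.19    4.25  -86.09 -175.7 ]
fob top [438.1  57. ] [38.7 66.5 38.3 66.5] [ -88.45 -178.67   91.57    1.63]
keyhead top [ 425.9 -125.2] [31.2 30.7 32.1 32.2] [ -57.82 -144.24  124.9    34.  ]
[[473.62714566 -98.12745547   6.        ]]
[(np.int32(405), (np.float64(326.1), np.float64(184.2))), (np.int32(457), (np.float64(278.7), np.float64(202.8))), (np.int32(312), (np.float64(320.3), np.float64(219.8))), (np.int32(164), (np.float64(248.5), np.float64(234.9)))]
```

View pics/s1.png

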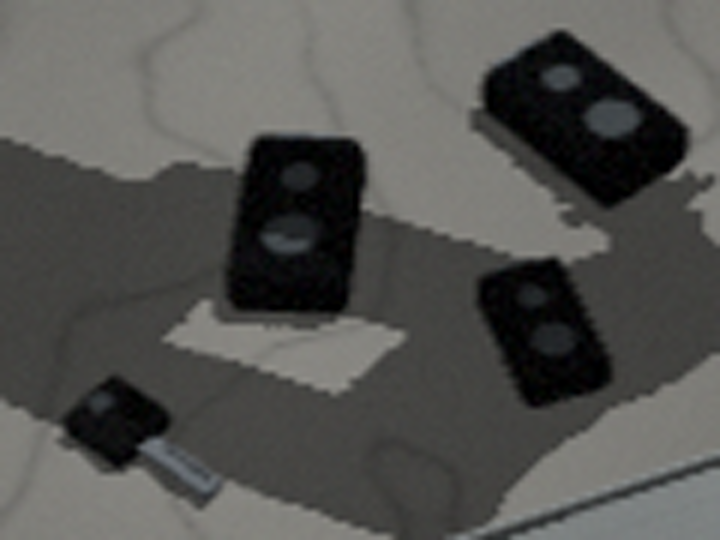

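```bash
python3 - <<'E'
from h import *
go(438,57,90,181.6)
E
```

```text
trans cm [-19.42  -2.89   8.94] rot [-0.     0.    -1.252] rows>= 6.7
```

Request:
step_arm(deltas=[{"translation":[-2.8,-0.4,1],"rot":[0,0,-0.17]},{"translation":[-5.6,-0.8,2],"rot":[0,0,-0.34]},{"translation":[-8.4,-1.2,3],"rot":[0,0,-0.51]},{"translation":[-11.2,-1.6,4.5],"rot":[0,0,-0.68]},{"translation":[-14,-2,6],"rot":[0,0,-0.85]},{"translation":[-16.8,-2.5,7.5],"rot":[0,0,-1.02]},{"translation":[-19.4,-2.9,8.9],"rot":[0,0,-1.19]},{"translation":[-19.4,-2.9,8.9],"rot":[0,0,-1.252]}], grip=70)

```text
clock: 34.98
eef_pos: [438.1, 54.5, 244.4]
tcp_rot: [-3.141, -0.002, -3.115]
contact_force: [-0.8, 0.6, -0.1]
opening: 0.723
```

Request:
step_arm(deltas=[{"translation":[0,0,0],"rot":[0,0,0]},{"translation":[0,0,0],"rot":[0,0,0]}])

```text
clock: 35.22
eef_pos: [438.0, 56.7, 245.7]
tcp_rot: [-3.142, 0.0, -3.117]
contact_force: [0.3, -0.2, -0.1]
opening: 0.726
```

```bash
python3 - <<'E'
from h import *
go(438,57,20,181.6)
t=snap("top");save(t,"pics/t1.png",(250,230,420,370),4)
s=snap("scene");save(s,"pics/t2.png",(230,145,350,255),6)
E
```

```text
trans cm [0.   0.03 7.07] rot [-0.     0.    -0.003] rows>= 1.1
```

View pics/t2.png

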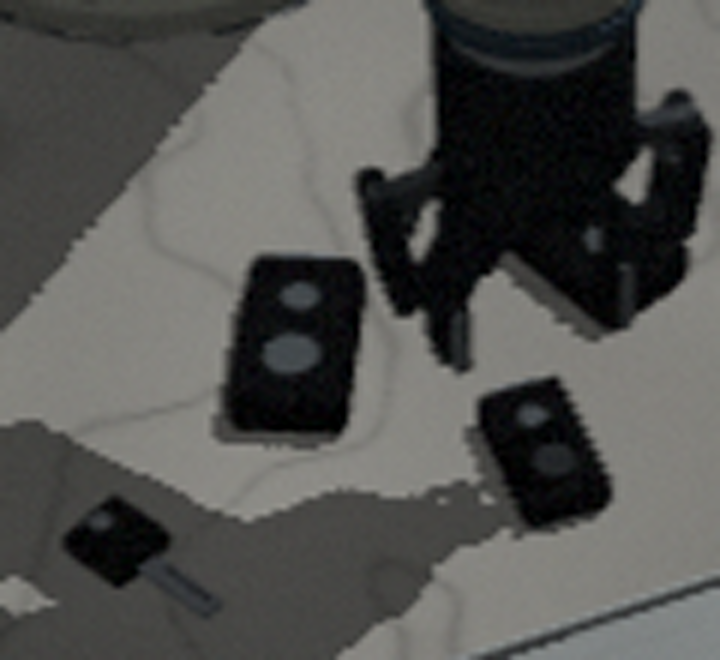

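The gripper hangs over the small fob, scene ≈(320,220). I'll go down and grip with a force check.

Request:
step_arm(deltas=[{"translation":[0,0,3],"rot":[0,0,0]},{"translation":[0,0,5.5],"rot":[0,0,0]},{"translation":[0,0,6.7],"rot":[0,0,0]},{"translation":[0,0,7.1],"rot":[0,0,0]},{"translation":[0,0,7.1],"rot":[0,0,0]}])

```text
clock: 35.95
eef_pos: [437.9, 57.2, 175.0]
tcp_rot: [3.142, 0.0, -3.114]
contact_force: [-0.4, 0.6, 0.6]
opening: 0.726
```

Request:
step_arm(deltas=[{"translation":[0,0,0],"rot":[0,0,0]},{"translation":[0,0,0],"rot":[0,0,0]},{"translation":[0,0,0],"rot":[0,0,0]},{"translation":[0,0,0],"rot":[0,0,0]},{"translation":[0,0,0],"rot":[0,0,0]}], grip=255, squeeze=40)

```text
clock: 36.58
eef_pos: [438.0, 57.1, 175.5]
tcp_rot: [3.141, 0.001, -3.114]
contact_force: [-0.6, -0.4, 4.6]
opening: 0.461
```

Request:
step_arm(deltas=[{"translation":[0,0,-3],"rot":[0,0,0]},{"translation":[0,0,-7],"rot":[0,0,0]},{"translation":[0,0,-11.5],"rot":[0,0,0]},{"translation":[0,0,-15],"rot":[0,0,0]},{"translation":[0,0,-15],"rot":[0,0,0]}], squeeze=60)

```text
clock: 37.2
eef_pos: [438.5, 57.2, 327.6]
tcp_rot: [3.141, 0.006, -3.114]
contact_force: [0.1, -0.1, -1.4]
opening: 0.451
```

```bash
python3 - <<'E'
from h import *
s=snap("scene");save(s,"pics/u2.png",(230,105,430,255),4)
go(648.7,112.5,170,93.8)
E
```

```text
trans cm [-21.22   4.97   0.17] rot [0.003 0.002 1.532] rows>= 8.2
```

View pics/u2.png

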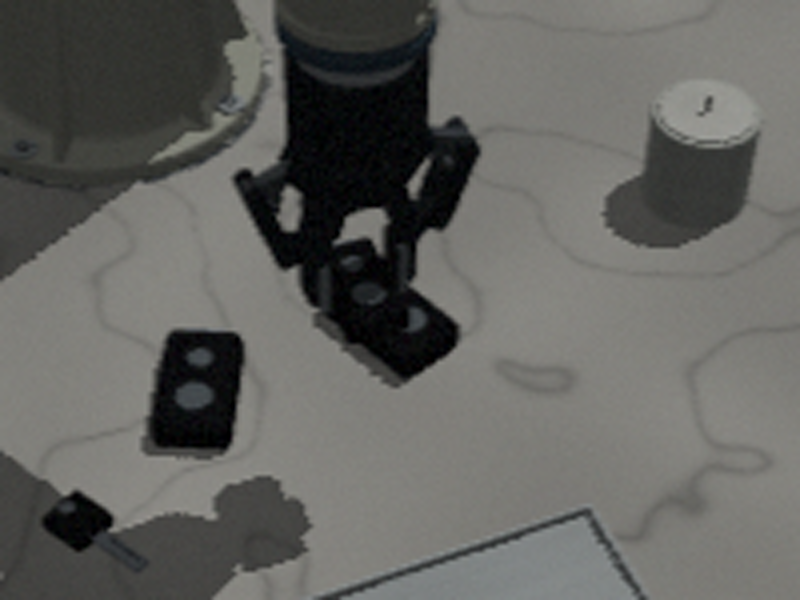

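Request:
step_arm(deltas=[{"translation":[-2.7,0.6,0],"rot":[0,0,0.18]},{"translation":[-5.4,1.2,0],"rot":[0,0,0.36]},{"translation":[-8.1,1.9,0],"rot":[0,0,0.54]},{"translation":[-10.8,2.5,0],"rot":[0,0,0.72]},{"translation":[-13.5,3.1,0],"rot":[0,0,0.9]},{"translation":[-16.2,3.8,0],"rot":[0,0,1.08]},{"translation":[-19,4.4,0],"rot":[0,0,1.26]},{"translation":[-21.2,5,0],"rot":[0,0,1.44]}])

```text
clock: 38.25
eef_pos: [648.8, 112.9, 322.6]
tcp_rot: [-3.139, 0.0, 1.723]
contact_force: [-0.8, -0.4, -1.0]
opening: 0.451
```

Request:
step_arm(deltas=[{"translation":[0,0,0],"rot":[0,0,0.09]},{"translation":[0,0,0],"rot":[0,0,0.09]},{"translation":[0,0,0],"rot":[0,0,0.09]}])

```text
clock: 38.62
eef_pos: [647.8, 112.7, 323.6]
tcp_rot: [-3.14, 0.0, 1.641]
contact_force: [-0.0, -0.0, 0.1]
opening: 0.453
```

```bash
python3 - <<'E'
from h import *
s=snap("scene");save(s,"pics/v2.png",(250,130,430,350),2.7)
go(648.7,112.5,97,93.8)
E
```

```text
trans cm [-0.03  0.09  7.2 ] rot [-0.001  0.     0.003] rows>= 1.2
```

View pics/v2.png

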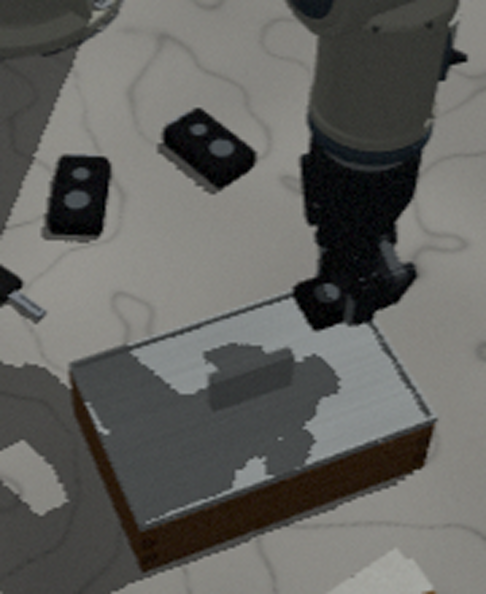

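Request:
step_arm(deltas=[{"translation":[0,0.1,3],"rot":[0,0,0]},{"translation":[0,0.1,5.5],"rot":[0,0,0]},{"translation":[0,0.1,7.2],"rot":[0,0,0]},{"translation":[0,0.1,7.7],"rot":[0,0,0]},{"translation":[0,0.1,7.7],"rot":[0,0,0]}])

```text
clock: 39.3
eef_pos: [649.4, 112.9, 247.9]
tcp_rot: [3.141, 0.0, 1.639]
contact_force: [-0.5, -0.3, 0.2]
opening: 0.445
```

Request:
step_arm(deltas=[{"translation":[0,0,0.1],"rot":[0,0,0]},{"translation":[0,0,0.2],"rot":[0,0,0]},{"translation":[0,0,0.2],"rot":[0,0,0]}])

```text
clock: 39.67
eef_pos: [649.3, 112.9, 246.0]
tcp_rot: [3.141, -0.0, 1.639]
contact_force: [0.2, 0.9, -0.4]
opening: 0.452
```

Request:
step_arm(deltas=[{"translation":[0,0,0.1],"rot":[0,0,0]},{"translation":[0,0,0.15],"rot":[0,0,0]},{"translation":[0,0,0.15],"rot":[0,0,0]}])

```text
clock: 40.05
eef_pos: [649.2, 112.9, 244.1]
tcp_rot: [-3.141, -0.0, 1.639]
contact_force: [-0.5, 0.1, 0.1]
opening: 0.452
```

Request:
step_arm(deltas=[{"translation":[0,0,0.1],"rot":[0,0,0]},{"translation":[0,0,0.1],"rot":[0,0,0]}])

```text
clock: 40.3
eef_pos: [649.3, 112.9, 243.8]
tcp_rot: [3.141, -0.0, 1.639]
contact_force: [-1.4, -0.5, 4.3]
opening: 0.455
```

Contact. I'll open to about 62 mm and lift.

Request:
step_arm(deltas=[{"translation":[0,0,0],"rot":[0,0,0]},{"translation":[0,0,0],"rot":[0,0,0]},{"translation":[0,0,0],"rot":[0,0,0]},{"translation":[0,0,-3],"rot":[0,0,0]},{"translation":[0,0,-8],"rot":[0,0,0]},{"translation":[0,0,-8],"rot":[0,0,0]}], grip=70, squeeze=40)

```text
clock: 41.05
eef_pos: [650.8, 113.1, 327.4]
tcp_rot: [3.134, -0.001, 1.639]
contact_force: [0.0, -0.2, -0.1]
opening: 0.726
```

```bash
python3 - <<'E'
from h import *
t=snap("top");save(t,"pics/w0.png");save(t,"pics/w1.png",(280,255,420,315),5.5);np.savez("top6.npz",**t)
s=snap("scene");save(s,"pics/w2.png",(230,190,430,350),3.5);np.savez("scene6.npz",**s)
go(426,-125,100,213)
E
```

```text
trans cm [-22.22 -23.9    6.83] rot [ 1.000e-03  1.000e-03 -2.079e+00] rows>= 11.1
```

View pics/w2.png

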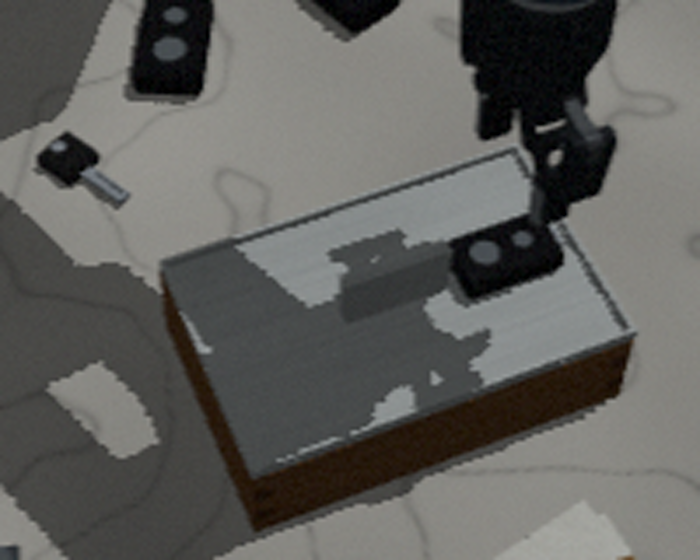

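View pics/w1.png

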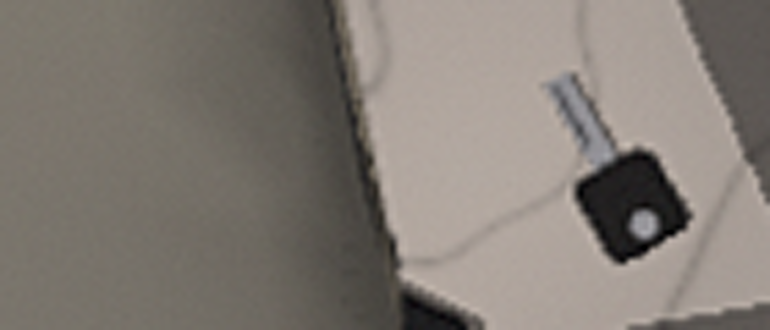

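Fob lies in the tray beside the bar. The key is unmoved.

Request:
step_arm(deltas=[{"translation":[-2,-2.2,0],"rot":[0,0,-0.17]},{"translation":[-4,-4.3,0],"rot":[0,0,-0.34]},{"translation":[-6,-6.5,0],"rot":[0,0,-0.51]},{"translation":[-8,-8.6,0],"rot":[0,0,-0.68]},{"translation":[-10,-10.8,0],"rot":[0,0,-0.85]},{"translation":[-12,-13,0],"rot":[0,0,-1.02]},{"translation":[-14,-15.1,0],"rot":[0,0,-1.19]},{"translation":[-16,-17.2,0],"rot":[0,0,-1.36]}])

```text
clock: 42.15
eef_pos: [487.2, -59.0, 321.8]
tcp_rot: [-3.142, -0.003, 3.005]
contact_force: [0.9, 0.2, 0.3]
opening: 0.725
```

```bash
python3 - <<'E'
from h import *
go(426,-125,90,212)
E
```

```text
trans cm [ 5.14 -7.38  7.69] rot [ 0.001 -0.003 -0.696] rows>= 3.7
```

Request:
step_arm(deltas=[{"translation":[1.5,-2,1.5],"rot":[0,0,-0.17]},{"translation":[3,-4,3],"rot":[0,0,-0.34]},{"translation":[4.5,-6,5],"rot":[0,0,-0.51]},{"translation":[5.1,-7.4,7.5],"rot":[0,0,-0.65]},{"translation":[5.1,-7.4,7.6],"rot":[0,0,-0.696]},{"translation":[5.1,-7.4,7.6],"rot":[0,0,-0.696]},{"translation":[5.1,-7.4,7.6],"rot":[0,0,-0.696]}])

```text
clock: 43.02
eef_pos: [427.4, -124.3, 246.9]
tcp_rot: [3.141, -0.0, -2.589]
contact_force: [0.6, 0.3, -0.3]
opening: 0.728
```

```bash
python3 - <<'E'
from h import *
s=snap("scene");save(s,"pics/x2.png",(200,150,340,270),5.5)
go(426,-125,18.5,212);print(readout.sense()["qpos"].round(2))
E
```

```text
trans cm [0.17 0.02 7.36] rot [ 0.    -0.    -0.006] rows>= 1.2
[-0.29  0.31  2.14 -0.    0.69 -2.41]
```

View pics/x2.png

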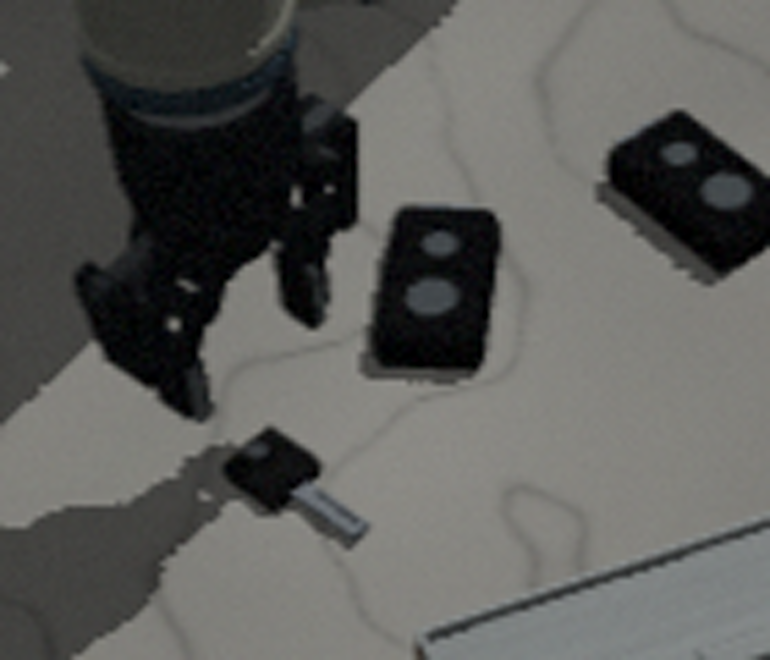

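Request:
step_arm(deltas=[{"translation":[0.1,0,3],"rot":[0,0,0]},{"translation":[0.1,0,5.5],"rot":[0,0,0]},{"translation":[0.1,0,7],"rot":[0,0,0]},{"translation":[0.1,0,7.3],"rot":[0,0,0]},{"translation":[0.1,0,7.3],"rot":[0,0,0]}])

```text
clock: 43.7
eef_pos: [426.9, -125.0, 174.5]
tcp_rot: [-3.141, 0.0, -2.588]
contact_force: [-0.2, 0.1, -0.3]
opening: 0.725
```

Request:
step_arm(deltas=[{"translation":[0,0,0],"rot":[0,0,0]},{"translation":[0,0,0],"rot":[0,0,0]},{"translation":[0,0,0],"rot":[0,0,0]},{"translation":[0,0,0],"rot":[0,0,0]},{"translation":[0,0,0],"rot":[0,0,0]}], grip=255, squeeze=40)

```text
clock: 44.32
eef_pos: [426.9, -125.0, 175.0]
tcp_rot: [-3.141, 0.001, -2.588]
contact_force: [-1.0, 0.3, 7.7]
opening: 0.382
```

Request:
step_arm(deltas=[{"translation":[0,0,-3],"rot":[0,0,0]},{"translation":[0,0,-7],"rot":[0,0,0]},{"translation":[0,0,-11.5],"rot":[0,0,0]},{"translation":[0,0,-15],"rot":[0,0,0]},{"translation":[0,0,-15],"rot":[0,0,0]}], squeeze=60)

```text
clock: 44.95
eef_pos: [427.5, -125.2, 327.0]
tcp_rot: [-3.137, 0.004, -2.588]
contact_force: [0.1, -0.7, -1.0]
opening: 0.373
```

```bash
python3 - <<'E'
from h import *
s=snap("scene");save(s,"pics/y2.png",(200,100,340,270),4)
go(657.5,-20,170,93.8)
E
```

```text
trans cm [-25.14  -3.18   0.11] rot [1.000e-03 4.000e-03 2.058e+00] rows>= 11.0
```

View pics/y2.png

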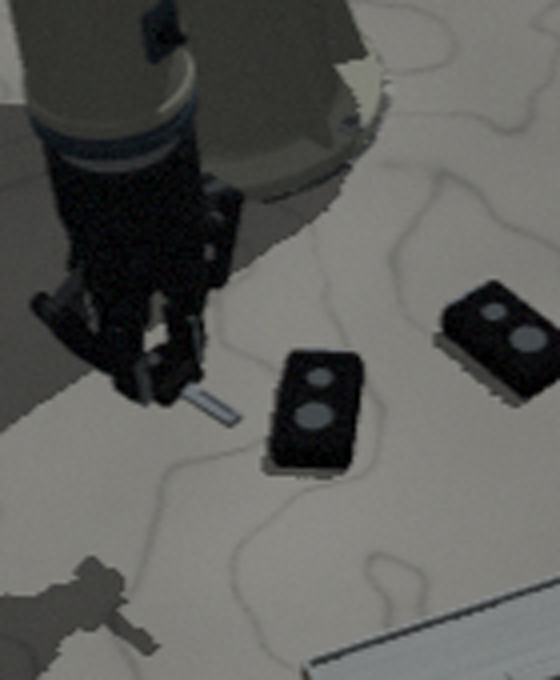

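Request:
step_arm(deltas=[{"translation":[-2.3,-0.3,0],"rot":[0,0,0.17]},{"translation":[-4.6,-0.6,0],"rot":[0,0,0.34]},{"translation":[-6.9,-0.9,0],"rot":[0,0,0.51]},{"translation":[-9.2,-1.2,0],"rot":[0,0,0.68]},{"translation":[-11.5,-1.5,0],"rot":[0,0,0.85]},{"translation":[-13.8,-1.8,0],"rot":[0,0,1.02]},{"translation":[-16.1,-2.1,0],"rot":[0,0,1.19]},{"translation":[-18.4,-2.4,0],"rot":[0,0,1.36]}])

```text
clock: 46.0
eef_pos: [595.9, -48.3, 322.3]
tcp_rot: [-3.14, -0.002, 2.329]
contact_force: [-0.3, 0.2, -0.3]
opening: 0.382
```

```bash
python3 - <<'E'
from h import *
go(657.5,-20,165,93.8)
E
```

```text
trans cm [-2.18  6.42  0.21] rot [-0.002 -0.001  0.692] rows>= 3.7
```

Request:
step_arm(deltas=[{"translation":[-0.5,1.6,0],"rot":[0,0,0.17]},{"translation":[-1,3.2,0],"rot":[0,0,0.34]},{"translation":[-1.6,4.8,0],"rot":[0,0,0.51]},{"translation":[-2.2,6.4,0],"rot":[0,0,0.65]},{"translation":[-2.2,6.4,0.2],"rot":[0,0,0.69]},{"translation":[-2.2,6.4,0.2],"rot":[0,0,0.69]},{"translation":[-2.2,6.4,0.2],"rot":[0,0,0.69]}])

```text
clock: 46.88
eef_pos: [656.9, -20.4, 321.2]
tcp_rot: [-3.14, -0.0, 1.646]
contact_force: [-0.8, 0.8, -1.2]
opening: 0.382
```

```bash
python3 - <<'E'
from h import *
s=snap("scene");save(s,"pics/z2.png",(250,130,430,350),2.7)
go(657.5,-20,90,93.8)
E
```

```text
trans cm [0.03 0.07 7.65] rot [-0.001 -0.     0.008] rows>= 1.2
```

View pics/z2.png

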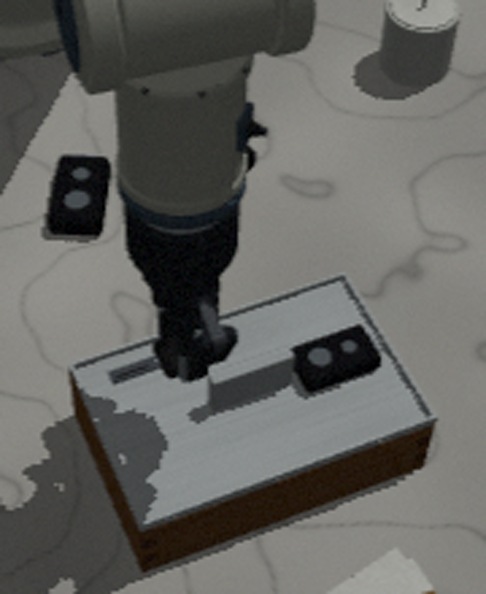

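Request:
step_arm(deltas=[{"translation":[0,0.1,3],"rot":[0,0,0]},{"translation":[0,0.1,5.5],"rot":[0,0,0]},{"translation":[0,0.1,7],"rot":[0,0,0]},{"translation":[0,0.1,7.5],"rot":[0,0,0]},{"translation":[0,0.1,7.5],"rot":[0,0,0]}])

```text
clock: 47.55
eef_pos: [658.4, -20.3, 247.5]
tcp_rot: [3.141, 0.0, 1.645]
contact_force: [-0.2, -0.1, 0.1]
opening: 0.379
```

Request:
step_arm(deltas=[{"translation":[0,0,0.1],"rot":[0,0,0]},{"translation":[0,0,0.2],"rot":[0,0,0]},{"translation":[0,0,0.2],"rot":[0,0,0]}])

```text
clock: 47.92
eef_pos: [658.3, -20.2, 245.5]
tcp_rot: [3.141, 0.0, 1.645]
contact_force: [0.7, 1.1, -0.5]
opening: 0.385
```

Request:
step_arm(deltas=[{"translation":[0,0,0.1],"rot":[0,0,0]},{"translation":[0,0,0.2],"rot":[0,0,0]},{"translation":[0,0,0.2],"rot":[0,0,0]}])

```text
clock: 48.3
eef_pos: [658.3, -20.2, 243.3]
tcp_rot: [-3.142, -0.0, 1.645]
contact_force: [-0.5, 0.9, 0.8]
opening: 0.377
```

Request:
step_arm(deltas=[{"translation":[0,0,0.05],"rot":[0,0,0]},{"translation":[0,0,0.05],"rot":[0,0,0]}])

```text
clock: 48.55
eef_pos: [658.3, -20.2, 243.2]
tcp_rot: [3.142, -0.0, 1.645]
contact_force: [-1.3, 0.4, 6.0]
opening: 0.374
```

Request:
step_arm(deltas=[{"translation":[0,0,0],"rot":[0,0,0]},{"translation":[0,0,0],"rot":[0,0,0]},{"translation":[0,0,0],"rot":[0,0,0]},{"translation":[0,0,-3],"rot":[0,0,0]},{"translation":[0,0,-8],"rot":[0,0,0]},{"translation":[0,0,-8],"rot":[0,0,0]}], grip=70)

```text
clock: 49.3
eef_pos: [659.8, -20.3, 326.9]
tcp_rot: [3.134, 0.001, 1.645]
contact_force: [-0.1, 0.1, 0.7]
opening: 0.726
```

```bash
python3 - <<'E'
from h import *
go(440,-250,170,70)
E
```

```text
trans cm [-21.28 -23.62   0.04] rot [ 0.007 -0.001  0.423] rows>= 5.1
```

Request:
step_arm(deltas=[{"translation":[-4,-4.4,0],"rot":[0,0,0.08]},{"translation":[-8,-8.9,0],"rot":[0,0,0.16]},{"translation":[-12,-13.3,0],"rot":[0,0,0.24]},{"translation":[-16,-17.7,0],"rot":[0,0,0.32]},{"translation":[-20,-22.2,0],"rot":[0,0,0.4]},{"translation":[-21.3,-23.6,0],"rot":[0,0,0.42]},{"translation":[-21.3,-23.6,0],"rot":[0,0,0.42]}])

```text
clock: 50.18
eef_pos: [438.1, -250.7, 322.4]
tcp_rot: [-3.141, -0.0, 1.223]
contact_force: [-0.3, 0.7, 0.6]
opening: 0.727
```

```bash
python3 - <<'E'
from h import *
t=snap("top");save(t,"pics/fa0.png");save(t,"pics/fa1.png",(250,125,400,235),5);np.savez("top7.npz",**t)
s=snap("scene");save(s,"pics/fa2.png");save(s,"pics/fa3.png",(265,210,420,345),4.4);np.savez("scene7.npz",**s)
E
```

```text
(no output)
```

View pics/fa1.png

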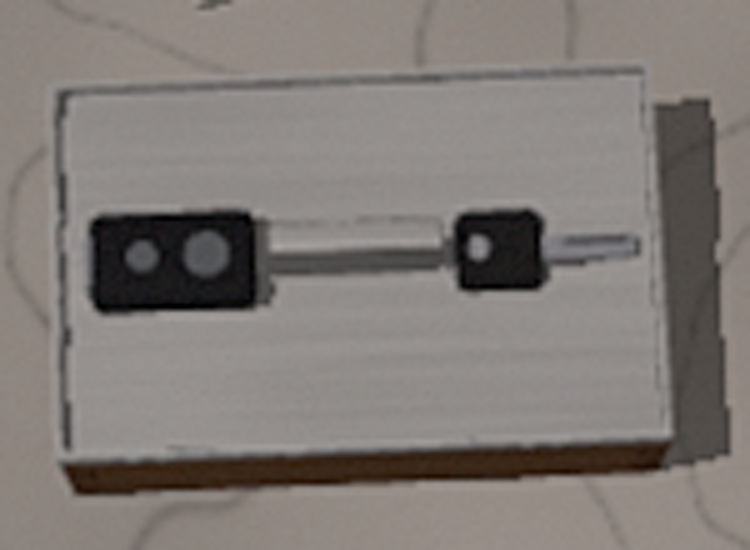

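View pics/fa3.png

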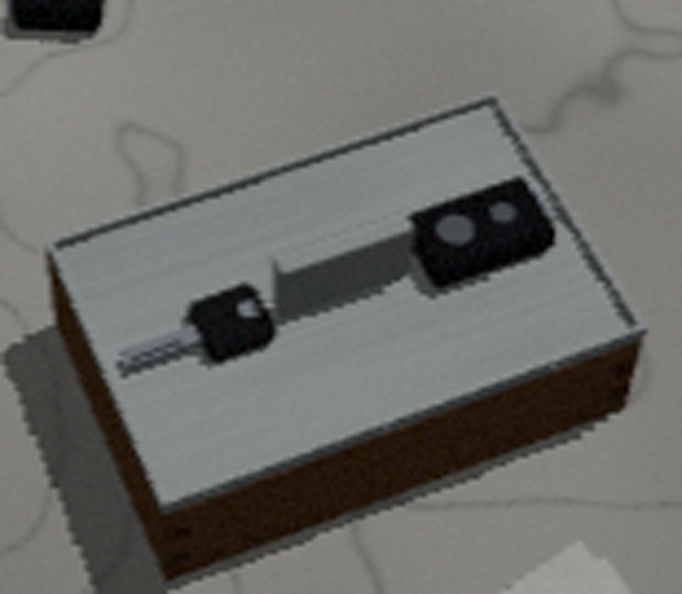

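View pics/fa0.png

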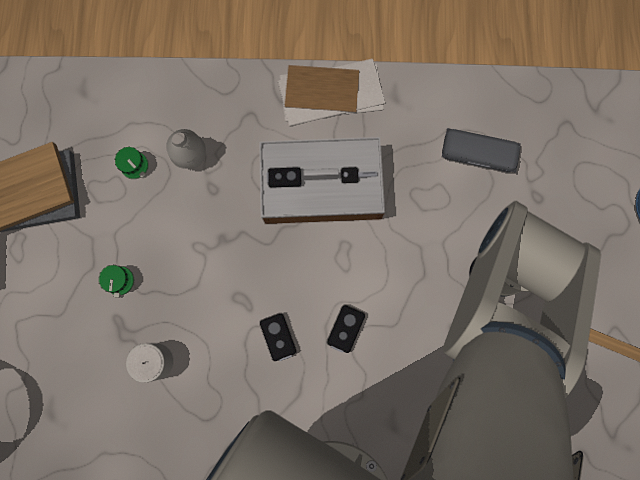

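The fob is at (285,177) and the key head at (349,174), both flat inside the tray. The tray outline is unchanged and flush, and the vase, glasses case and green jars haven't moved. Handing in.

```bash
python3 - <<'E'
from h import *
s=readout.sense();print(s["contact_force"].round(1),s["qvel"].round(3),s["clock"])
print(ticket.sign_off())
E
```

```text
[ 0.4 -0.6  0.7] [ 0.018  0.001 -0.004 -0.     0.002 -0.   ] 50.275
the job is handed in; nothing more can be done
None
```

I finished the job and handed it in at about 50 s; no verdict comes back, so the outcome below is from my own checks.

- **Jars:** There were three black-capped jars. I turned the two loose caps (about 35° open) clockwise 1.25 rad, past the stop. The third was already tight; I gave it a 0.4 rad check turn. All three stand upright in a row in the box. The last pictures before covering showed each pointer over its lug; I calculated this for only one jar, and it came to −6° to −13° of tight, which is within the measuring error.
- **Tray:** It had been knocked a few centimetres aside during the run, so I measured it again before gripping. It now lies on the box, flush in both views and square to within about 0.5°. The two cameras disagree on its offset across the box: −1.4 mm from the top camera and +3.1 mm from the scene camera. Along the box they agree within 1 mm. All of these are inside the 6 mm limit.
- **Fob and key:** The smallest fob and the key lie flat in the tray, one beyond each end of the bar, inside the lips.
- **Everything else:** The vase, glasses case, green jars and larger fobs look unmoved in the final pictures. The arm was clear of everything, with no contact force.

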